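Setting up a pot melt on the kiln hearth

ROBOT

A 6-joint arm with a two-finger parallel gripper is mounted at the origin on the work surface. World frame = base frame: x ahead of the robot, y to its left, z up, the work surface at z = 0. Lengths are in m, angles in rad, forces in N, time in s.
With the tool pointing down it reaches from about 0.25 to 0.775 m from the base axis. Payload 4 kg.
Tool frame: the origin (TCP) lies on the centre line of the jaws, within the pads' length; the fingertips stand robot.tips_ahead ahead of it and the grasp point (between the pads) lies 8 mm behind it (robot.tips_ahead is the distance from the TCP to the fingertips, in m); z points along the fingers, y is the line along which they close (so a half turn about z gives the same grasp; the last joint's range is limited). The gripper opens to 94 mm and grips with 3 to 60 N. Pads are 16 mm wide; open, the fingers measure 119 mm over their backs; the gripper's body (75 mm by 177 mm) begins 78 mm behind the grasp point.
Start: joints at [1.004, 0.087, 1.371, -0, 1.684, -0.103], TCP at [0.246, 0.492, 0.217] pointing down, gripper open.
Joint ranges: [-3.1, 3.1], [-0.76, 2.03], [0.27, 2.55], [-1.08, 4.22], [0.17, 2.65], [-2.57, 2.57]. Speed limits (rad/s): [2.79, 2.79, 3.14, 3.14, 3.14, 3.14].

INTERFACE

Orientations are given as [roll, pitch, yaw] about the fixed x, y, z axes, in that order (R = Rz(yaw) Ry(pitch) Rx(roll)).
In Python, from bench import robot, snapshot, close_job, spotter gives the robot as it stands. The module is installed in compiled form; this text tells all that it offers.
- The arm moves only by the tool servo_tool, never from a script. Its argument "commands" is one flat list of numbers, 7 for each row, row after row: the shift along the tool's x, y, z in m, then the turn, a rotation vector about the tool's x, y, z in degrees, then the finger opening in m, from 0 to 0.094. In form: [x, y, z, ax, ay, az, grip, x, y, z, ax, ay, az, grip, ...]. A call has 1 to 10 rows; each row is the pose to reach, as a shift and turn from the pose commanded when the call began, along the tool's axes at that moment; what a row does not reach only later rows make up. A row lasts 1/8 s, in which the tool goes at most 62.5 mm and 10.7 degrees, less where a joint would pass 70% of its speed; a pose out of reach is approached as far as the arm can. A call with a gripper value outside its range is refused whole. The fingers move at their own pace and stop on an object; the grip force is fixed at half the most. Time passes only in rows, so rows that repeat a pose let the fingers close. It gives the time, the measured TCP pose, the force, the opening and the grip force at its end, in the units of the state.
- robot.get_obs(): the state, without advancing time (a new reading comes with each control period).
- snapshot(name): name is "scene" or "top"; returns a dict with "img" (400x640x3 uint8, blue, green, red), "camera_matrix" (3x3 intrinsics, pixels), "k1" (the pictures are not rectified: a ray, as slopes to the right and down, at radius r is drawn at 1 + k1 r^2 times it, then the intrinsics apply), "extrinsics" (4x4, takes a point from camera to world coordinates). Camera axes: x right, y down, z forward; pixel columns grow to the right and rows downward; lengths in m; the calibration is good to about 2 mm. A picture is of the moment at which its call begins. There is no depth.
- close_job(): hands the job in; it is judged then, once.
Trained networks look in a picture, given as the dict that the camera call returned (one of the last four; its "shot" number tells which), for a name from the list of things; names that differ only in an ending like _2 or _b are one class to them, and where a whole thing is asked for, a point or a joint stands for the part that bears it (a point fixed in the world has none). Each returns a list of dicts, best first, with "conf" (0 to 1); they miss things now and then, are a little off and sometimes report something else, mostly with a low value. They report only what shows in the picture. A call takes as long as a camera call.
- spotter.trace(name, picture): "region" (400x640 bool, what is visible of it) and "box" ([left, top, width, height] in pixels, round what is visible of it).
The state is a dict: "time": time; "joint_positions": joint angles; "qvel": joint speeds; "joint_torque": joint torques, N m; "tool_pos": TCP position; "ee_rot": TCP orientation; "wrist_force": force on the tool from outside, world axes, zero at the start; "wrist_torque": the same for the moment, N m; "width": finger opening in m; "finger_force": force on a finger pad.
Only numpy, scipy, OpenCV 4.12 (cv2) and the standard library are available. Lean on these libraries where they do the work, as an engineer would, in place of code of your own. Each camera call takes 0.05 s, during which the arm holds its last target. There are 200 camera calls.

TASK

Set up the pot melt: lay the two kiln bars flat across the two bricks, parallel, about 60 mm apart centre to centre and evenly either side of the middle of the mould, then stand the clay pot upright on both bars, centred over the mould. Then put every glass billet in the pot, and after that pick up the scoop by its handle and tip its glass chunks into the pot on top of them; anything that misses must be picked up and put in too. Last, set the empty scoop down flat on the bench clear of the kiln shelf, with the bars and pot still in place, never tipping the pot over, and without disturbing the jars, the graphite paddle or the wooden block.

Things in the scene. Friction and masses are not known exactly. Their poses are not given: they have to be found in the camera images.
- hearth: Kiln hearth, fixed: a pale kiln shelf 200 x 236 x 12 mm on the bench, two straw-coloured firebricks on it and between them a square mould of four pale dam strips (124 x 104 mm outside, top 40 mm above the bench). Origin: middle of its underside, on the bench; x along the bricks, y from brick to brick.
- melt (a point): The middle of the mould at the level of the brick tops, 69 mm above the bench; axes as the hearth's, z up. Each brick is 160 mm long (x -80 to +80), 57 mm wide and high; they stand at y from +55 to +112 and from -55 to -112 mm. The bars are to lie along y, at about x = +30 and x = -30 mm; the pot goes over x = y = 0.
- bar1: One of two alike pale ceramic kiln bars, square section, 200 x 18 x 18 mm, 145 g. Origin: middle of its underside. Its x axis runs along its length, z up. The two bars start lying side by side, about 54 mm apart, on a thin dark wooden board (6 mm thick).
- bar2: The other kiln bar, as bar1. Either bar may go on either side.
- pot: Terracotta pan, 72 mm high, 450 g, starting upright on the bench. Origin: middle of its underside, z up; round about z. Outside diameter 100 mm at the foot, 127 mm at z = 46 mm, and a rim collar above. Inside, its floor is at z = 8 mm, 84 mm across. The bars' tops lie 18 mm above the bricks, so the pot's origin ends 18 mm above the melt point.
- pot_rim (a point): Middle of the pot's mouth, 72 mm above its underside. The collar is upright, 26 mm high, 138 mm outside and 120 mm inside diameter, 9 mm thick. The pot can be lifted by pinching the collar from above at one side, one finger inside and one outside.
- scoop: Flat-bottomed aluminium cullet scoop, 300 g, holding the chunks; starts flat on the bench. Origin: middle of the pan's underside; x forward to the pouring lip, z up. Pan 116 mm long (x -58 to +58), 96 mm wide, floor 3 mm thick; walls 25 mm high, 3 mm thick at the rear and sides; front open, 71 mm between its walls. A dark wooden handle stands straight back from the rear wall.
- scoop_grip (a point): Where to grip the scoop's handle from above, fingers on its two upright sides (18 mm apart along y); the handle runs from 58 to 158 mm behind the pan's middle, z 23 to 45 mm. This point is 92 mm behind the pan's middle, 34 mm above the bench. Axes as the scoop's.
- scoop_lip (a point): Middle of the scoop's pouring lip, top of the floor: 58 mm ahead of the pan's middle. The chunks start to slide at about 25 to 40 degrees of tilt.
- billet1: Glass billet, a sawn dark teal oblong bar 24 x 52 x 24 mm (x, y, z), 75 g. Origin: middle of its underside as it starts, z up then; its y axis runs along its length. There are two to four of them (None from the start: absent), lying side by side on a thin cork board (6 mm thick).
- billet2: Glass billet, a sawn dark teal oblong bar 24 x 52 x 24 mm (x, y, z), 75 g. Origin: middle of its underside as it starts, z up then; its y axis runs along its length. There are two to four of them (None from the start: absent), lying side by side on a thin cork board (6 mm thick).
- billet3: Glass billet, a sawn dark teal oblong bar 24 x 52 x 24 mm (x, y, z), 75 g. Origin: middle of its underside as it starts, z up then; its y axis runs along its length. There are two to four of them (None from the start: absent), lying side by side on a thin cork board (6 mm thick).
- billet4: Glass billet, a sawn dark teal oblong bar 24 x 52 x 24 mm (x, y, z), 75 g. Origin: middle of its underside as it starts, z up then; its y axis runs along its length. There are two to four of them (None from the start: absent), lying side by side on a thin cork board (6 mm thick).
- chunk1: Glass chunk, a dark teal faceted lump about 24 x 22 x 18 mm (x, y, z), 24 g. Origin: middle of its underside as it starts, z up then. There are three to six of them (None from the start: absent), lying in the scoop's pan.
- chunk2: Glass chunk, a dark teal faceted lump about 24 x 22 x 18 mm (x, y, z), 24 g. Origin: middle of its underside as it starts, z up then. There are three to six of them (None from the start: absent), lying in the scoop's pan.
- chunk3: Glass chunk, a dark teal faceted lump about 24 x 22 x 18 mm (x, y, z), 24 g. Origin: middle of its underside as it starts, z up then. There are three to six of them (None from the start: absent), lying in the scoop's pan.
- chunk4: Glass chunk, a dark teal faceted lump about 24 x 22 x 18 mm (x, y, z), 24 g. Origin: middle of its underside as it starts, z up then. There are three to six of them (None from the start: absent), lying in the scoop's pan.
- chunk5: Glass chunk, a dark teal faceted lump about 24 x 22 x 18 mm (x, y, z), 24 g. Origin: middle of its underside as it starts, z up then. There are three to six of them (None from the start: absent), lying in the scoop's pan.
- chunk6: Glass chunk, a dark teal faceted lump about 24 x 22 x 18 mm (x, y, z), 24 g. Origin: middle of its underside as it starts, z up then. There are three to six of them (None from the start: absent), lying in the scoop's pan.
- jar1: Bystander: glass jar of frit with a steel lid, 68 mm diameter, 105 mm high, standing beyond the hearth. Origin: middle of its underside.
- jar2: Bystander: smaller frit jar with a steel lid, 60 mm diameter, 85 mm high, beyond the hearth. Origin: middle of its underside.
- paddle: Bystander: graphite paddle, a dark plate 100 x 62 x 12 mm with a round wooden handle 120 mm long (22 mm thick), lying flat on the bench beyond the hearth. Origin: on the bench where plate and handle meet; x towards the plate.
- block: Bystander: dark wooden shaping block, a round lump 72 mm across and 45 mm high. Origin: middle of its underside.

How it is judged:
By the outcome, as a careful person would: the job done as asked, in the order asked, and still so for the second after the job is handed in, with the robot touching nothing.
Of billet1, billet2, billet3, billet4 only 2 to 4 are there at a start; the rules pass over those that are not, and their reading is None.
Of chunk1, chunk2, chunk3, chunk4, chunk5, chunk6 only 3 to 6 are there at a start; the rules pass over those that are not, and their reading is None.
At some moment in a run one of scoop, billet1, billet2, billet3, billet4 may be knocked a few centimetres aside while the robot is not near it.
It also fails if it takes over 210 s, if anything falls off the work surface, if the arm or the gripper's body presses on something with over 40 N, if the wrist force passes 120 N, or if a joint passes its speed limit or range.

## Working session

There is one attempt and no reset: what is moved stays moved. The work goes in short steps, Python scripts to look and compute and a tool call to move; the robot and the scene stay as the last step left them, time stands still between calls to the robot, and variables do not carry over. Pictures are saved under pics/ and viewed, at most 14 in all, crops included, and the job is handed in when it is done.

Besides the shell and the picture viewer there is one more tool, called after "Call:" as name(argument=value, ...) on one line, values as JSON. servo_tool: Moves the arm, as the interface text tells. Its arguments: {"type":"object","properties":{"commands":{"type":"array","items":{"type":"number"}}},"required":["commands"]}

```bash
mkdir -p pics; python3 - <<'E'
from bench import robot, snapshot
import cv2, numpy as np
print(robot.get_obs(), robot.tips_ahead)
for n in ("scene","top"):
    s=snapshot(n); cv2.imwrite(f"pics/{n}0.png",s["img"]); print(n,s["camera_matrix"],s["k1"],s["extrinsics"],s["shot"])
E
```

```text
{'time': 0.0, 'joint_positions': array([ 1.00387892e+00,  8.79358023e-02,  1.37224787e+00, -2.99818177e-05,
        1.68360023e+00, -1.03096556e-01]), 'qvel': array([ 3.74243628e-04, -2.25618125e-06, -4.31212053e-04,  1.48122911e-03,
       -4.85101908e-04,  2.07136744e-04]), 'joint_torque': array([-6.16566085e-04, -3.40177524e+01, -3.02425110e+01,  7.17893173e-02,
        3.30612890e-02, -1.60436202e-04]), 'tool_pos': array([0.24577888, 0.49143835, 0.21531789]), 'ee_rot': array([-3.13940998e+00, -1.95869390e-04,  2.67776825e+00]), 'wrist_force': array([-0.33845225, -0.28637158, -0.081329  ]), 'wrist_torque': array([ 0.02461212,  0.01822435, -0.04079185]), 'finger_force': 0.0, 'width': 0.09375654609241302} 0.011
scene [[492.71912833   0.         314.82633192]
 [  0.         492.71912833 205.4216179 ]
 [  0.           0.           1.        ]] 0.049004089116566577 [[-0.72439806  0.40542022 -0.55756784  1.31241989]
 [ 0.68930145  0.43832183 -0.57683401  0.76383473]
 [ 0.01053399 -0.80218976 -0.59697623  0.88087875]
 [ 0.          0.          0.          1.        ]] 1
top [[477.19662107   0.         323.75248043]
 [  0.         477.19662107 198.44458112]
 [  0.           0.           1.        ]] -0.005351790782785411 [[ 0.00948958 -0.99905613  0.0423887   0.5375095 ]
 [-0.99990934 -0.00988561 -0.00914294  0.00526692]
 [ 0.00955335 -0.04229809 -0.99905936  1.27427331]
 [ 0.          0.          0.          1.        ]] 2
```

View pics/scene0.png

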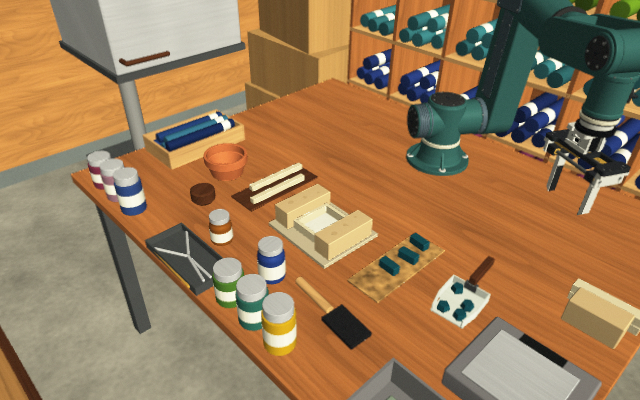

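View pics/top0.png

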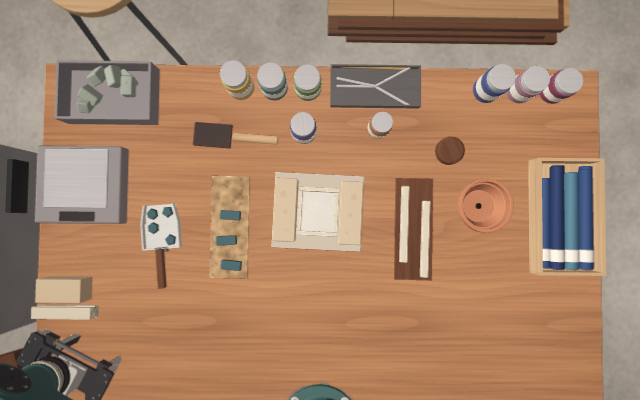

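```bash
cat > h.py <<'E'
import numpy as np, cv2
from scipy.spatial.transform import Rotation as R
from bench import robot, snapshot, spotter
def rays(s,px):
    px=np.atleast_2d(np.asarray(px,float)); K=s["camera_matrix"]
    d=(px-[K[0,2],K[1,2]])/[K[0,0],K[1,1]]; u=d.copy()
    for _ in range(20): u=d/(1+s["k1"]*(u**2).sum(1,keepdims=True))
    E=s["extrinsics"]; return E[:3,3], np.c_[u,np.ones(len(u))]@E[:3,:3].T
def onplane(s,px,z):
    o,d=rays(s,px); return (o+d*((z-o[2])/d[:,2])[:,None])[:,:2]
def tri(s1,p1,s2,p2):
    o1,d1=rays(s1,p1);o2,d2=rays(s2,p2);d1=d1[0];d2=d2[0]
    t=np.linalg.lstsq(np.c_[d1,-d2],o2-o1,rcond=None)[0]
    a=o1+t[0]*d1;b=o2+t[1]*d2; return (a+b)/2,np.linalg.norm(a-b)
def proj(s,P):
    E=s["extrinsics"];q=(np.atleast_2d(P)-E[:3,3])@E[:3,:3];u=q[:,:2]/q[:,2:]
    u=u*(1+s["k1"]*(u**2).sum(1,keepdims=True));K=s["camera_matrix"];return u*[K[0,0],K[1,1]]+[K[0,2],K[1,2]]
def mrect(s,m,z):
    c=max(cv2.findContours(m.astype(np.uint8),cv2.RETR_EXTERNAL,cv2.CHAIN_APPROX_NONE)[0],key=len)[:,0]
    (cx,cy),(w,h),a=cv2.minAreaRect((onplane(s,c,z)*1000).astype(np.float32))
    if w<h: w,h,a=h,w,a+90
    return np.round([cx,cy,w,h,(a+90)%180-90],1)   # centre mm, long, short, angle of long
def go(target,yaw=None,rpy=None):
    "shift (mm) and turn (deg) in tool axes from the measured pose to a world target"
    o=robot.get_obs(); r=R.from_euler('xyz',o['ee_rot'])
    q=R.from_euler('xyz',rpy) if rpy is not None else (R.from_euler('xyz',[np.pi,0,np.radians(yaw)]) if yaw is not None else r)
    return np.round(r.inv().apply(np.array(target)-o['tool_pos'])*1000,1), np.round((r.inv()*q).as_rotvec(degrees=True),2)
E
cat > m.py <<'E'
from h import *
t=snapshot("top"); s=snapshot("scene")
Z=dict(hearth=.069,bar1=.024,pot=.072,scoop=.025,billet1=.03,chunk1=.02,jar1=.105,block=.045,paddle=.012)
for n,z in Z.items():
    for nm,c in (("top",t),("scene",s)):
        for d in spotter.trace(n,c):
            if d["conf"]<.3: continue
            ys,xs=np.nonzero(d["region"])
            print(n,nm,round(d["conf"],2),"px",round(xs.mean()),round(ys.mean()),len(xs),mrect(c,d["region"],z) if nm=="top" else "")
E
python3 m.py
```

```text
hearth top 0.95 px 318 211 6677 [556.1  10.1 224.9 190.8  87.7]
hearth scene 0.65 px 321 226 5114 
bar1 top 0.93 px 424 239 627 [ 487.1 -271.   199.3   25.9   -3.4]
bar1 top 0.82 px 404 224 459 [ 525.9 -217.   194.1   18.6   -1.1]
bar1 top 0.54 px 317 211 6647 [556.8  10.4 233.3 197.8  87.6]
bar1 scene 0.96 px 276 189 502 
bar1 scene 0.67 px 275 177 475 
bar1 scene 0.55 px 225 161 1325 
pot top 0.61 px 485 205 2521 [ 576.  -412.9  144.1  139.4   78.3]
pot scene 0.64 px 225 161 1332 
scoop top 0.94 px 160 237 1699 [463.2 415.8 218.1 103.3   5.1]
scoop top 0.49 px 485 205 2437 [ 576.9 -429.7  144.6  144.4  -44.8]
scoop scene 0.97 px 464 295 1907 
scoop scene 0.51 px 225 161 1278 
billet1 top 0.71 px 230 215 191 [546.1 237.4  52.2  23.4 -89.5]
billet1 top 0.55 px 226 240 194 [480.  246.6  51.9  25.9 -88.9]
billet1 scene 0.76 px 420 242 239 
billet1 scene 0.61 px 389 266 271 
billet1 scene 0.5 px 408 255 251 
chunk1 top 0.57 px 152 214 106 [546.3 444.5  29.1  28.3 -62.7]
chunk1 top 0.56 px 153 228 98 [508.9 439.9  26.3  26.1   1.4]
chunk1 scene 0.61 px 466 305 134 
chunk1 scene 0.54 px 443 306 133 
chunk1 scene 0.54 px 459 314 124 
jar1 top 0.91 px 303 128 674 [7.619e+02 4.740e+01 7.710e+01 6.410e+01 7.000e-01]
jar1 top 0.58 px 380 125 589 [ 7.702e+02 -1.415e+02  6.990e+01  6.190e+01  3.000e-01]
jar1 scene 0.68 px 270 259 1076 
block top 0.72 px 170 239 90 [480.5 387.   26.9  23.7 -44.1]
block top 0.56 px 449 150 643 [ 718.1 -329.9   76.2   68.5  -62.9]
block scene 0.94 px 202 194 458 
paddle top 0.74 px 223 135 1203 [753.5 232.3 226.5  63.3  85.8]
paddle scene 0.84 px 337 318 1633
```

```bash
python3 - <<'E'
import cv2
t=cv2.imread("pics/top0.png"); s=cv2.imread("pics/scene0.png")
cv2.imwrite("pics/c1.png",cv2.resize(t[160:290,262:442],None,fx=4.4,fy=4.4,interpolation=cv2.INTER_CUBIC))
cv2.imwrite("pics/c2.png",cv2.resize(s[140:270,190:390],None,fx=4,fy=4,interpolation=cv2.INTER_CUBIC))
E
```

```text
(no output)
```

View pics/c1.png

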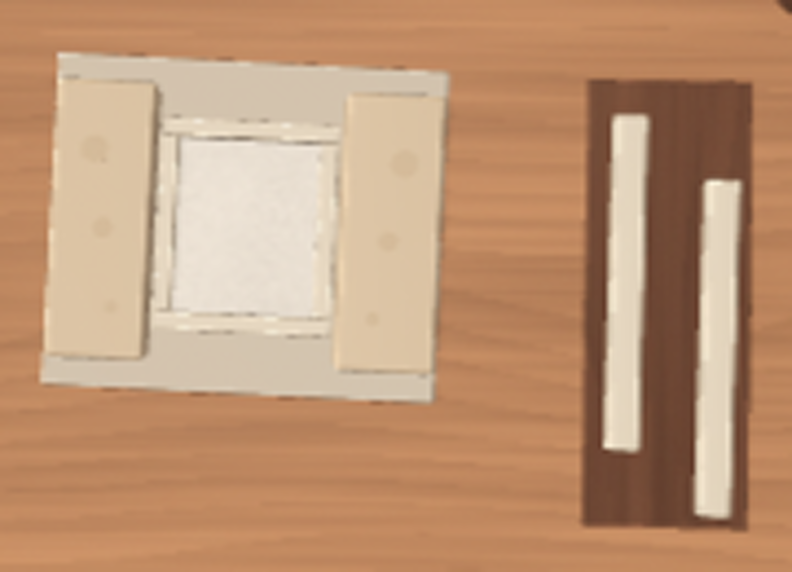

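View pics/c2.png

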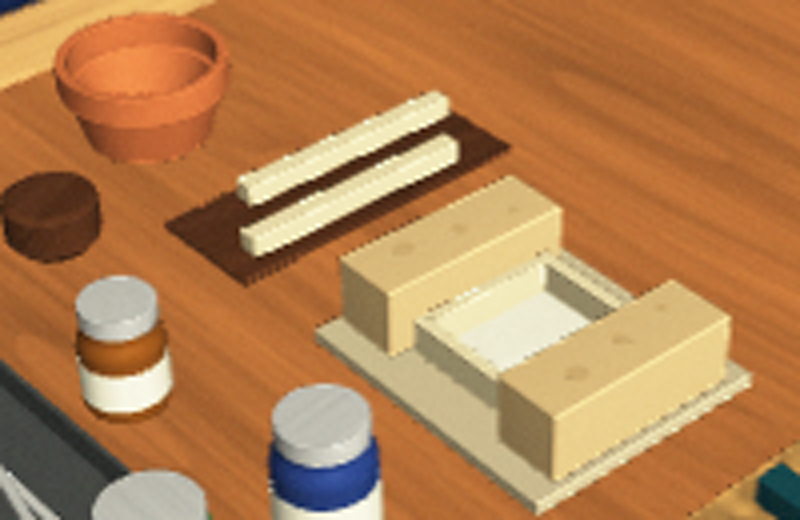

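```bash
cat >> h.py <<'E'
from scipy.optimize import least_squares
def fit(obs,x0):
    "obs: list of (shot, local Nx3, px Nx2); fits x,y,z,yaw(deg)"
    def f(p):
        r=R.from_euler('z',p[3],degrees=True)
        return np.concatenate([(proj(s,r.apply(L)+p[:3])-q).ravel() for s,L,q in obs])
    o=least_squares(f,x0,loss='soft_l1',x_scale=[.01,.01,.01,5]); return o.x, np.sqrt((f(o.x)**2).mean())
E
python3 - <<'E'
from h import *
t=snapshot("top"); s=snapshot("scene")
T=lambda a:np.array(a,float)/4.4+[262,160]-.39
S=lambda a:np.array(a,float)/4+[190,140]-.38
L=np.array([[80,112],[80,55],[-80,55],[-80,112],[80,-55],[80,-112],[-80,-112],[-80,-55]])/1000; L=np.c_[L,0*L[:,:1]]
tp=T([(65,78),(156,83),(143,357),(46,355),(347,93),(445,96),(433,372),(335,369)])
sp=S([(554,414),(500,378),(672,282),(730,323),(388,293),(342,260),(512,177),(561,209)])
print("melt",fit([(t,L,tp),(s,L,sp)],[.55,.01,.069,-2]), fit([(t,L,tp)],[.55,.01,.069,-2])[0], fit([(s,L,sp)],[.55,.01,.069,-2])[0])
B=np.array([[100,9],[100,-9],[-100,-9],[-100,9]])/1000; B=np.c_[B,0*B[:,:1]]
for nm,tq,sq,x0 in (("barA",[(612,114),(649,114),(640,452),(603,449)],[(256,236),(241,229),(445,135),(459,145)],[.526,-.217,.024,-2]),
             ("barB",[(704,180),(742,181),(731,519),(694,516)],[(252,184),(238,177),(436,92),(449,100)],[.487,-.27,.024,-2])):
    print(nm,fit([(t,B,T(tq)),(s,B,S(sq))],x0),fit([(t,B,T(tq))],x0)[0])
# pot rim ring, outer radius 69, two views by ellipse fit of rim region -> free z by 2 view fit
print("potrim top",[onplane(t,[[(a)] for a in ()],.072) if 0 else None])
for n,c in (("top",t),("scene",s)):
    d=spotter.trace("pot",c)[0]; print(n,d["box"],d["conf"]); cv2.imwrite(f"pics/pm_{n}.png",d["region"]*255)
for a,b in ((jj,None) for jj in spotter.trace("billet1",t)): print(a["conf"],mrect(t,a["region"],.03))
E
```

```text
melt (array([ 0.55664901,  0.01030724,  0.06537644, -2.36575672]), np.float64(0.7412408695072792)) [ 0.55762707  0.00959196  0.05549949 -2.23052269] [ 5.45396737e-01  1.34958818e-03  5.48442767e-02 -2.69752515e+00]
barA (array([ 0.52576321, -0.21572135,  0.02356362, -1.64869198]), np.float64(0.6357802331100222)) [ 0.52659335 -0.21616818  0.02791384 -1.40820045]
barB (array([ 0.48662543, -0.27047866,  0.02397674, -1.98236409]), np.float64(0.6688548863995344)) [ 0.48751919 -0.27092691  0.02745535 -1.77736834]
potrim top [None]
top [457.1, 178.2, 56.8, 52.0] 0.84
scene [200.9, 144.5, 43.4, 40.3] 0.92
0.77 [478.7 246.6  51.9  23.3 -89. ]
0.76 [416.1 234.7  52.3  25.   85.3]
0.49 [546.1 238.7  54.7  28.6 -89.5][ WARN:0@1.053] global loadsave.cpp:1063 imwrite_ Unsupported depth image for selected encoder is fallbacked to CV_8U.
```

Call:
servo_tool(commands=[-0.2835, -0.2535, 0, 0, 0, 77.5, 0.04, -0.2835, -0.2535, 0, 0, 0, 77.5, 0.04, -0.2835, -0.2535, 0, 0, 0, 77.5, 0.04, -0.2835, -0.2535, 0, 0, 0, 77.5, 0.04, -0.2835, -0.2535, 0, 0, 0, 77.5, 0.04, -0.2835, -0.2535, 0, 0, 0, 77.5, 0.04, -0.2835, -0.2535, 0, 0, 0, 77.5, 0.04, -0.2835, -0.2535, 0, 0, 0, 77.5, 0.04])

```text
time: 2.35
tool_pos: [0.3866, 0.137, 0.2166]
ee_rot: [3.141, -0.0, 1.32]
wrist_force: [0.3, -0.2, 0.8]
width: 0.0402
finger_force: 0.0
```

```bash
python3 -c "
from h import *
print(go([.526,-.216,.15],-1.65),robot.get_obs()['tool_pos'],np.degrees(robot.get_obs()['ee_rot']))"
```

```text
(array([-307.3,  222.7,   66.6]), array([ 1.000e-02, -2.000e-02,  7.725e+01])) [0.38663147 0.13698532 0.21661158] [ 1.79981822e+02 -1.49454484e-02  7.56038129e+01]
```

Call:
servo_tool(commands=[-0.3073, 0.2227, 0.0666, 0, 0, 77.25, 0.04, -0.3073, 0.2227, 0.0666, 0, 0, 77.25, 0.04, -0.3073, 0.2227, 0.0666, 0, 0, 77.25, 0.04, -0.3073, 0.2227, 0.0666, 0, 0, 77.25, 0.04, -0.3073, 0.2227, 0.0666, 0, 0, 77.25, 0.04, -0.3073, 0.2227, 0.0666, 0, 0, 77.25, 0.04, -0.3073, 0.2227, 0.0666, 0, 0, 77.25, 0.04, -0.3073, 0.2227, 0.0666, 0, 0, 77.25, 0.04, -0.3073, 0.2227, 0.0666, 0, 0, 77.25, 0.04])

```text
time: 3.48
tool_pos: [0.5274, -0.2132, 0.1502]
ee_rot: [-3.141, -0.0, -0.02]
wrist_force: [-0.5, 0.2, 0.0]
width: 0.0401
finger_force: 0.0
```

Call:
servo_tool(commands=[0, 0, 0.05, 0, 0, 0, 0.04, 0, 0, 0.09, 0, 0, 0, 0.04, 0, 0, 0.12, 0, 0, 0, 0.04, 0, 0, 0.13, 0, 0, 0, 0.04, 0, 0, 0.13, 0, 0, 0, 0.04])

```text
time: 4.1
tool_pos: [0.5276, -0.2132, 0.0203]
ee_rot: [-3.142, -0.0, -0.021]
wrist_force: [-0.9, -0.4, 0.1]
width: 0.0399
finger_force: 0.0
```

```bash
python3 -c "
from h import *
o=robot.get_obs();print(go([.526,-.216,.02],-1.65),o['tool_pos'],np.degrees(o['ee_rot']),o['wrist_force'])
cv2.imwrite('pics/a1.png',cv2.resize(snapshot('scene')['img'][120:250,190:390],None,fx=4,fy=4))"
```

```text
(array([-1.6,  2.9,  0.3]), array([-0.  , -0.01,  0.43])) [ 0.52762646 -0.21318295  0.02032498] [-1.79997260e+02 -1.18826025e-02 -1.21763172e+00] [-0.88688195 -0.40935663  0.14389097]
```

View pics/a1.png

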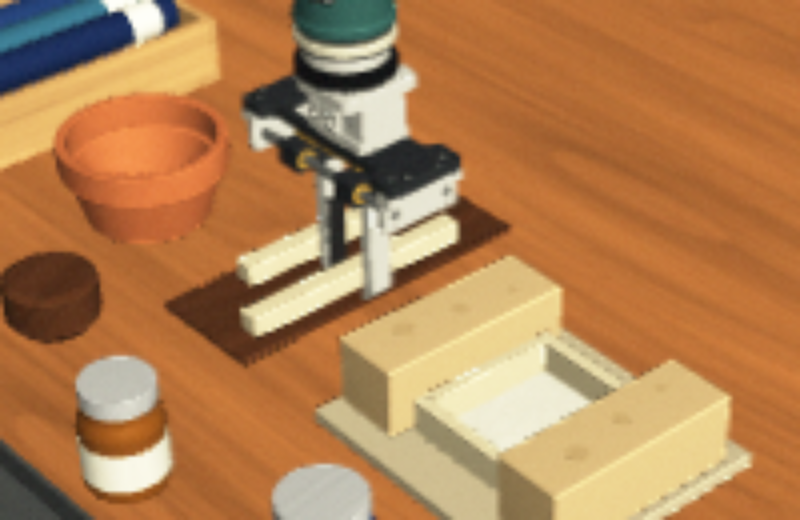

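Call:
servo_tool(commands=[-0.0016, 0.0029, 0, 0, 0, 0.4, 0.04, -0.0016, 0.0029, 0, 0, 0, 0.4, 0, -0.0016, 0.0029, 0, 0, 0, 0.4, 0, -0.0016, 0.0029, 0, 0, 0, 0.4, 0, -0.0016, 0.0029, 0, 0, 0, 0.4, 0, -0.0016, 0.0029, -0.05, 0, 0, 0.4, 0, -0.0016, 0.0029, -0.11, 0, 0, 0.4, 0, -0.0016, 0.0029, -0.16, 0, 0, 0.4, 0, -0.0016, 0.0029, -0.16, 0, 0, 0.4, 0])

```text
time: 5.28
tool_pos: [0.5283, -0.2178, 0.1853]
ee_rot: [3.137, -0.01, -0.03]
wrist_force: [0.4, -0.4, -1.3]
width: 0.0174
finger_force: 30.0
```

```bash
python3 -c "
from h import *
print(go([.5868,.0088,.18],87.7))"
```

```text
(array([  51.6, -228.3,    4.8]), array([  0.63,  -0.24, -89.42]))
```

Call:
servo_tool(commands=[0.0516, -0.2283, 0.0048, 0.6, -0.2, -89.4, 0, 0.0516, -0.2283, 0.0048, 0.6, -0.2, -89.4, 0, 0.0516, -0.2283, 0.0048, 0.6, -0.2, -89.4, 0, 0.0516, -0.2283, 0.0048, 0.6, -0.2, -89.4, 0, 0.0516, -0.2283, 0.0048, 0.6, -0.2, -89.4, 0, 0.0516, -0.2283, 0.0048, 0.6, -0.2, -89.4, 0, 0.0516, -0.2283, 0.0048, 0.6, -0.2, -89.4, 0, 0.0516, -0.2283, 0.0048, 0.6, -0.2, -89.4, 0, 0.0516, -0.2283, 0.0048, 0.6, -0.2, -89.4, 0, 0.0516, -0.2283, 0.0048, 0.6, -0.2, -89.4, 0])

```text
time: 6.52
tool_pos: [0.5831, 0.0101, 0.1722]
ee_rot: [-3.128, -0.005, 1.529]
wrist_force: [0.5, 0.6, -1.6]
width: 0.0178
finger_force: 30.0
```

```bash
python3 -c "
from h import *
print(go([.5868,.0088,.085],87.7), robot.get_obs()['tool_pos'])
t=snapshot('top');s=snapshot('scene')
cv2.imwrite('pics/a2.png',np.vstack([cv2.resize(t['img'][150:270,250:450],None,fx=3,fy=2.5),cv2.resize(s['img'][150:270,220:420],None,fx=3,fy=2.5)]))"
```

```text
(array([-1.6,  5. , 87.1]), array([-0.78, -0.27, -0.07])) [0.5830669  0.01009822 0.17221177]
```

View pics/a2.png

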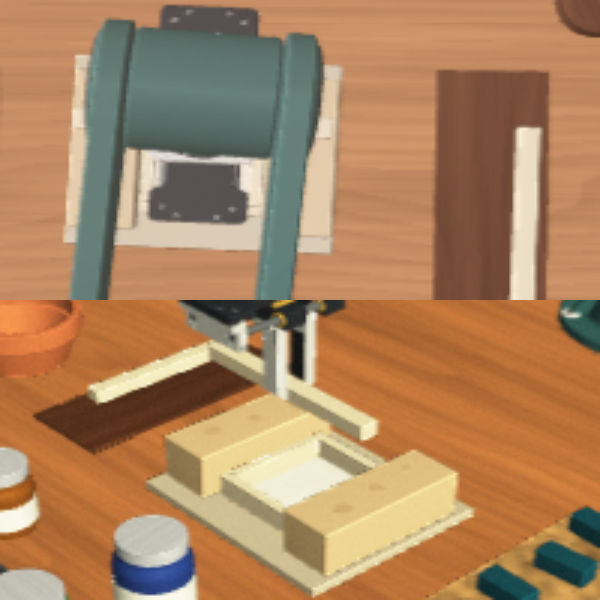

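Call:
servo_tool(commands=[-0.0016, 0.005, 0.03, -0.8, -0.3, 0, 0, -0.0016, 0.005, 0.06, -0.8, -0.3, 0, 0, -0.0016, 0.005, 0.075, -0.8, -0.3, 0, 0, -0.0016, 0.005, 0.075, -0.8, -0.3, 0, 0, -0.0016, 0.005, 0.075, -0.8, -0.3, 0, 0])

```text
time: 7.25
tool_pos: [0.5894, 0.0084, 0.1014]
ee_rot: [3.134, 0.001, 1.53]
wrist_force: [-0.4, -1.1, -0.9]
width: 0.0174
finger_force: 30.0
```

```bash
python3 -c "
from h import *
print(go([.5868,.0088,.084],87.7), robot.get_obs()['tool_pos'])"
```

```text
(array([ 0.3, -2.8, 17.4]), array([ 0.42,  0.05, -0.03])) [0.58943147 0.00843782 0.10141207]
```

Call:
servo_tool(commands=[0, 0, 0.014, 0, 0, 0, 0, 0, 0, 0.014, 0, 0, 0, 0, 0, 0, 0.014, 0, 0, 0, 0])

```text
time: 7.62
tool_pos: [0.5886, 0.0085, 0.086]
ee_rot: [3.137, 0.001, 1.53]
wrist_force: [0.6, -0.6, -0.9]
width: 0.0179
finger_force: 30.0
```

```bash
python3 -c "
from h import *
print(go([.5868,.0088,.084],87.7), robot.get_obs()['tool_pos'])"
```

```text
(array([ 0.2, -1.8,  2. ]), array([ 0.28,  0.04, -0.03])) [0.58857363 0.00849405 0.08596958]
```

Call:
servo_tool(commands=[0, -0.0015, 0.0018, 0.2, 0, 0, 0, 0, -0.0015, 0.0018, 0.2, 0, 0, 0, 0, -0.0015, 0.0018, 0.2, 0, 0, 0.036, 0, -0.0015, 0.0018, 0.2, 0, 0, 0.036, 0, -0.0015, 0.0018, 0.2, 0, 0, 0.036, 0, -0.0015, -0.04, 0.2, 0, 0, 0.036, 0, -0.0015, -0.09, 0.2, 0, 0, 0.04, 0, -0.0015, -0.09, 0.2, 0, 0, 0.04])

```text
time: 8.62
tool_pos: [0.5896, 0.0084, 0.1822]
ee_rot: [3.129, 0.001, 1.53]
wrist_force: [-0.1, 0.8, 0.3]
width: 0.0397
finger_force: 0.0
```

```bash
python3 -c "
from h import *
print(go([.4866,-.2705,.175],-1.9), robot.get_obs()['tool_pos'])"
```

```text
(array([-282.9,  -91.7,    6.3]), array([ 0.63, -0.52, 89.58])) [0.58956742 0.0084325  0.18215773]
```

Call:
servo_tool(commands=[-0.283, -0.0917, 0.006, 0.3, -0.2, 89.6, 0.04, -0.283, -0.0917, 0.006, 0.3, -0.2, 89.6, 0.04, -0.283, -0.0917, 0.006, 0.3, -0.2, 89.6, 0.04, -0.283, -0.0917, 0.006, 0.3, -0.2, 89.6, 0.04, -0.283, -0.0917, 0.006, 0.3, -0.2, 89.6, 0.04, -0.283, -0.0917, 0.006, 0.3, -0.2, 89.6, 0.04, -0.283, -0.0917, 0.006, 0.3, -0.2, 89.6, 0.04, -0.283, -0.0917, 0.006, 0.3, -0.2, 89.6, 0.04, -0.283, -0.0917, 0.006, 0.3, -0.2, 89.6, 0.04, -0.283, -0.0917, 0.006, 0.3, -0.2, 89.6, 0.04])

```text
time: 9.88
tool_pos: [0.4831, -0.2701, 0.1688]
ee_rot: [-3.14, 0.006, -0.033]
wrist_force: [-1.1, 0.1, 0.3]
width: 0.0404
finger_force: 0.0
```

Call:
servo_tool(commands=[0, 0, 0.05, 0, 0, 0, 0.04, 0, 0, 0.09, 0, 0, 0, 0.04, 0, 0, 0.11, 0, 0, 0, 0.04, 0, 0, 0.11, 0, 0, 0, 0.04, 0, 0, 0.11, 0, 0, 0, 0.04])

```text
time: 10.5
tool_pos: [0.4837, -0.2707, 0.061]
ee_rot: [3.141, 0.003, -0.033]
wrist_force: [0.3, -0.0, 0.0]
width: 0.0402
finger_force: 0.0
```

```bash
python3 -c "
from h import *
print(go([.4866,-.2705,.020],-1.9), robot.get_obs()['tool_pos'])
t=snapshot('top');s=snapshot('scene')
cv2.imwrite('pics/a3.png',np.vstack([cv2.resize(t['img'][150:270,250:450],None,fx=3,fy=2.5),cv2.resize(s['img'][150:270,220:420],None,fx=3,fy=2.5)]))"
```

```text
(array([ 3. , -0.4, 41. ]), array([0.03, 0.15, 0.01])) [ 0.48369501 -0.27074615  0.06102323]
```

View pics/a3.png

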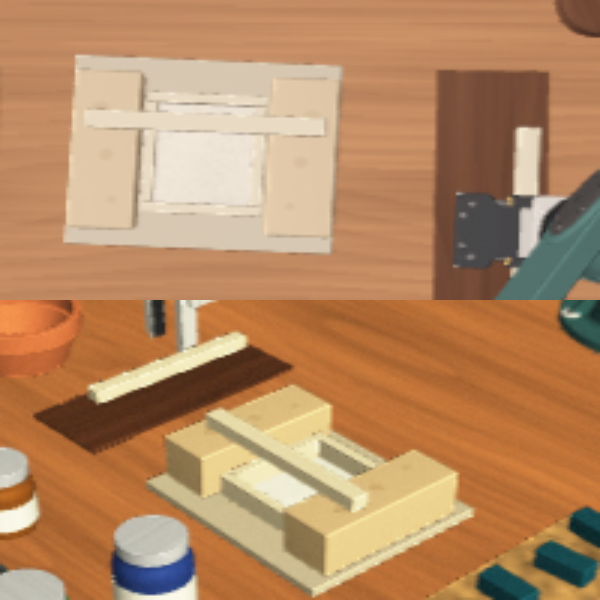

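Call:
servo_tool(commands=[0.003, -0.0004, 0.03, 0, 0.1, 0, 0.04, 0.003, -0.0004, 0.041, 0, 0.1, 0, 0.04, 0.003, -0.0004, 0.041, 0, 0.1, 0, 0.04, 0.003, -0.0004, 0.041, 0, 0.1, 0, 0, 0.003, -0.0004, 0.041, 0, 0.1, 0, 0, 0.003, -0.0004, 0.041, 0, 0.1, 0, 0, 0.003, -0.0004, 0, 0, 0.1, 0, 0, 0.003, -0.0004, -0.06, 0, 0.1, 0, 0, 0.003, -0.0004, -0.12, 0, 0.1, 0, 0, 0.003, -0.0004, -0.12, 0, 0.1, 0, 0])

```text
time: 11.85
tool_pos: [0.4894, -0.2719, 0.1871]
ee_rot: [3.135, -0.009, -0.033]
wrist_force: [-0.1, -0.8, -1.7]
width: 0.0176
finger_force: 30.0
```

```bash
python3 -c "
from h import *
print(go([.5268,.0112,.18],87.7), robot.get_obs()['tool_pos'])
t=snapshot('top')
for d in spotter.trace('bar1',t): print(d['conf'],mrect(t,d['region'],.087))"
```

```text
(array([  27.8, -284.3,    5.5]), array([  0.7 ,  -0.11, -89.62])) [ 0.48938969 -0.27194614  0.18713541]
0.8 [587.8   8.6 194.9  20.   87.8]
0.69 [ 556.9 -298.8   75.7   23.9   -2.5]
```

Call:
servo_tool(commands=[0.028, -0.2843, 0.0055, 0.4, 0, -89.6, 0, 0.028, -0.2843, 0.0055, 0.4, 0, -89.6, 0, 0.028, -0.2843, 0.0055, 0.4, 0, -89.6, 0, 0.028, -0.2843, 0.0055, 0.4, 0, -89.6, 0, 0.028, -0.2843, 0.0055, 0.4, 0, -89.6, 0, 0.028, -0.2843, 0.0055, 0.4, 0, -89.6, 0, 0.028, -0.2843, 0.0055, 0.4, 0, -89.6, 0, 0.028, -0.2843, 0.0055, 0.4, 0, -89.6, 0, 0.028, -0.2843, 0.0055, 0.4, 0, -89.6, 0, 0.028, -0.2843, 0.0055, 0.4, 0, -89.6, 0])

```text
time: 13.2
tool_pos: [0.5225, 0.0132, 0.1714]
ee_rot: [-3.129, -0.005, 1.529]
wrist_force: [-0.2, 0.5, -1.8]
width: 0.0175
finger_force: 30.0
```

Call:
servo_tool(commands=[0, 0, 0.03, 0, 0, 0, 0, 0, 0, 0.06, 0, 0, 0, 0, 0, 0, 0.07, 0, 0, 0, 0, 0, 0, 0.07, 0, 0, 0, 0, 0, 0, 0.07, 0, 0, 0, 0, 0, 0, 0.07, 0, 0, 0, 0])

```text
time: 13.95
tool_pos: [0.5246, 0.0133, 0.106]
ee_rot: [-3.137, -0.005, 1.53]
wrist_force: [0.0, 0.5, -1.4]
width: 0.0179
finger_force: 30.0
```

```bash
python3 -c "
from h import *
print(go([.5275,.011,.084],87.7), robot.get_obs()['tool_pos'])"
```

```text
(array([-2.3,  3.1, 22. ]), array([-0.24, -0.27, -0.03])) [0.52456359 0.01334744 0.10604449]
```

Call:
servo_tool(commands=[-0.0022, 0.003, 0.018, -0.2, -0.3, 0, 0, -0.0022, 0.003, 0.0215, -0.2, -0.3, 0, 0, -0.0022, 0.003, 0.0215, -0.2, -0.3, 0, 0, -0.0022, 0.003, 0.0215, -0.2, -0.3, 0, 0])

```text
time: 14.45
tool_pos: [0.5269, 0.0112, 0.0838]
ee_rot: [-3.14, 0.0, 1.53]
wrist_force: [0.1, -0.4, -1.2]
width: 0.0178
finger_force: 30.0
```

```bash
python3 -c "
from h import *
print(go([.5275,.011,.084],87.7), robot.get_obs()['tool_pos'])"
```

```text
(array([-0.2,  0.6, -0.2]), array([-0.11,  0.02, -0.02])) [0.52686426 0.01124038 0.08376414]
```

Call:
servo_tool(commands=[0, 0.0006, 0, 0, 0, 0, 0, 0, 0.0006, 0, 0, 0, 0, 0.036, 0, 0.0006, 0, 0, 0, 0, 0.036, 0, 0.0006, 0, 0, 0, 0, 0.036, 0, 0.0006, -0.04, 0, 0, 0, 0.036, 0, 0.0006, -0.09, 0, 0, 0, 0.04, -0.06, 0.0006, -0.13, 0, 0, 0, 0.04, -0.12, 0.0006, -0.15, 0, 0, 0, 0.04, -0.18, 0.0006, -0.15, 0, 0, 0, 0.04, -0.24, 0, -0.15, 0, 0, 0, 0.04])

```text
time: 15.7
tool_pos: [0.5175, -0.226, 0.2343]
ee_rot: [-3.141, 0.001, 1.531]
wrist_force: [0.0, 0.0, -0.6]
width: 0.04
finger_force: 0.0
```

```bash
cat >> h.py <<'E'
def potbox(s,x,y,z0=0):
    a=np.linspace(0,2*np.pi,90); P=[]
    for r,z in ((.069,.072),(.069,.046),(.0635,.046),(.05,0)): P.append(np.c_[x+r*np.cos(a),y+r*np.sin(a),0*a+z0+z])
    p=proj(s,np.vstack(P)); return np.r_[p.min(0),p.max(0)]
def potfit(shots,x0):
    obs=[]
    for s in shots:
        c=[d for d in spotter.trace("pot",s) if d["region"].sum()>600]
        d=min(c,key=lambda d:np.abs(np.array(d["box"][:2])-potbox(s,*x0)[:2]).sum())
        ys,xs=np.nonzero(d["region"]); obs.append((s,np.array([np.percentile(xs,.3),np.percentile(ys,.3),np.percentile(xs,99.7)+1,np.percentile(ys,99.7)+1])))
    f=lambda p:np.concatenate([potbox(s,*p)-(q-.0) for s,q in obs])
    o=least_squares(f,x0,x_scale=.01); return o.x,np.round(o.fun,1)
E
python3 -c "
from h import *
t=snapshot('top');s=snapshot('scene')
for d in spotter.trace('bar1',t): print(d['conf'],mrect(t,d['region'],.087))
for d in spotter.trace('block',t): print('block',d['conf'],mrect(t,d['region'],.045))
print(potfit([t,s],[.576,-.415,0])); print(robot.get_obs()['tool_pos'])"
```

```text
0.97 [527.8  10.5 199.3  20.2  88.2]
0.94 [587.8   8.9 199.6  19.9  87.8]
block 0.88 [ 716.8 -329.9   75.1   68.5  -62.9]
(array([ 0.58504837, -0.42212426, -0.00185599]), array([-5. , -3.7,  1. ,  9.6, -5.2, -0.9, -3.6,  1.4]))
[ 0.51755468 -0.22305146  0.2331646 ]
```

```bash
python3 -c "
import cv2,numpy as np
t=cv2.imread('pics/top0.png');s=cv2.imread('pics/scene0.png')
cv2.imwrite('pics/p1.png',np.hstack([cv2.resize(t[170:240,450:520],(400,400),interpolation=cv2.INTER_CUBIC),cv2.resize(s[135:185,195:255],(400,400),interpolation=cv2.INTER_CUBIC)]))"
```

```text
(no output)
```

View pics/p1.png

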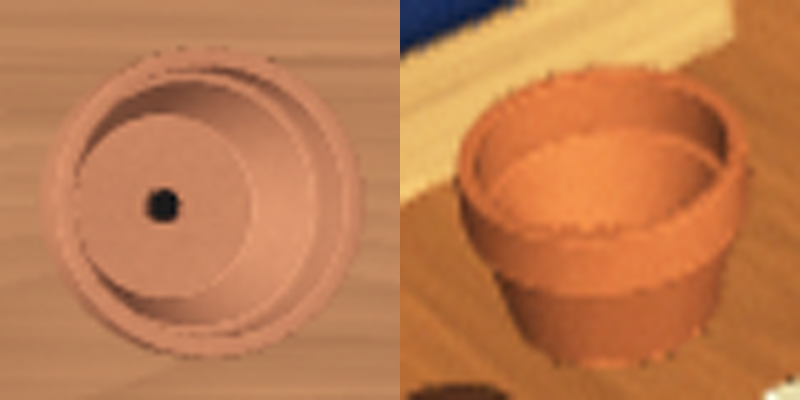

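```bash
python3 -c "
from h import *
t=snapshot('top');s=snapshot('scene')
print('hole',onplane(t,[[478.3,205.7]],.008))
q=np.array([457,178.05,513.5,232.65]);q2=np.array([203.7,143.25,247.2,180.75])
f=lambda p:np.concatenate([potbox(t,*p)-q+.5,potbox(s,*p)-q2+.5])
o=least_squares(f,[.576,-.415,0],x_scale=.01);print(o.x,o.fun)
c=o.x; print(c[:2], go([.5785-.0645*.9992,-.4215-.0645*.04,.13],87.7))"
```

```text
hole [[ 0.57596413 -0.41823401]]
[ 5.75729447e-01 -4.16618676e-01 -3.50277973e-04] [-0.56597164  0.3667407   0.14897919  0.26523181 -0.97384481 -0.3834855
  0.06760906  0.35328832]
[ 0.57572945 -0.41661868] (array([-201.5,    4.4,  103.4]), array([-0.17,  0.01,  0.1 ]))
```

Call:
servo_tool(commands=[-0.05, 0, 0.02, 0, 0, 0, 0.04, -0.1, 0.002, 0.05, 0, 0, 0, 0.04, -0.15, 0.002, 0.08, 0, 0, 0, 0.04, -0.194, 0.002, 0.103, 0, 0, 0, 0.04, -0.194, 0.002, 0.103, 0, 0, 0, 0.04, -0.194, 0.002, 0.103, 0, 0, 0, 0.04, -0.194, 0.002, 0.103, 0, 0, 0, 0.04])

```text
time: 16.98
tool_pos: [0.5125, -0.4167, 0.1322]
ee_rot: [-3.141, 0.002, 1.533]
wrist_force: [-0.1, 0.1, -0.3]
width: 0.0402
finger_force: 0.0
```

```bash
python3 -c "
from h import *
print(go([.5114,-.4149,.06],87.7), robot.get_obs()['tool_pos'])"
```

```text
(array([ 1.9, -1.1, 72.2]), array([-0.05,  0.12,  0.12])) [ 0.51254353 -0.41665667  0.13223388]
```

Call:
servo_tool(commands=[0.0019, -0.0011, 0.03, 0, 0.1, 0.1, 0.04, 0.0019, -0.0011, 0.06, 0, 0.1, 0.1, 0.04, 0.0019, -0.0011, 0.072, 0, 0.1, 0.1, 0.04, 0.0019, -0.0011, 0.072, 0, 0.1, 0.1, 0.04, 0.0019, -0.0011, 0.072, 0, 0.1, 0.1, 0, 0.0019, -0.0011, 0.072, 0, 0.1, 0.1, 0, 0.0019, -0.0011, 0.072, 0, 0.1, 0.1, 0, 0.0019, -0.0011, 0.072, 0, 0.1, 0.1, 0, 0.0019, -0.0011, 0.072, 0, 0.1, 0.1, 0])

```text
time: 18.1
tool_pos: [0.5109, -0.4161, 0.0593]
ee_rot: [-3.141, -0.001, 1.529]
wrist_force: [1.6, 1.8, 3.5]
width: 0.0078
finger_force: 32.7
```

Call:
servo_tool(commands=[0, 0, -0.01, 0, 0, 0, 0, 0, 0, -0.02, 0, 0, 0, 0, 0, 0, -0.03, 0, 0, 0, 0, 0, 0, -0.03, 0, 0, 0, 0, 0, 0, -0.03, 0, 0, 0, 0])

```text
time: 18.73
tool_pos: [0.5098, -0.416, 0.088]
ee_rot: [-3.138, -0.002, 1.528]
wrist_force: [0.5, -0.1, -5.4]
width: 0.0081
finger_force: 31.3
```

```bash
python3 -c "
from h import *
t=snapshot('top');s=snapshot('scene')
cv2.imwrite('pics/p2.png',np.hstack([cv2.resize(t['img'][170:240,450:520],(400,400),interpolation=cv2.INTER_CUBIC),cv2.resize(s['img'][120:190,190:260],(400,400),interpolation=cv2.INTER_CUBIC)]))"
```

```text
(no output)
```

View pics/p2.png

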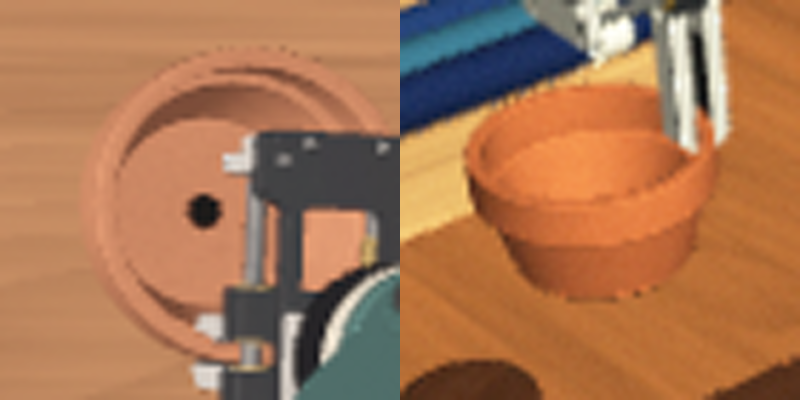

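```bash
python3 -c "
from h import *
t=snapshot('top')
o=robot.get_obs();print(o['tool_pos'],np.degrees(o['ee_rot']))
for z in (.03,.038,.045): print(onplane(t,[[450+204/5.714-.4,170+211/5.714-.4]],z))
# right-view rim etc
print(proj(t,[[o['tool_pos'][0],o['tool_pos'][1],.09]]))"
```

```text
[ 0.50974689 -0.41584715  0.08755625] [-1.79756900e+02 -1.21599129e-01  8.75773056e+01]
[[ 0.57330899 -0.42927674]]
[[ 0.57307882 -0.42648286]]
[[ 0.57287742 -0.42403822]]
[[488.43140582 231.41742389]]
```

Call:
servo_tool(commands=[0, 0, -0.02, 0, 0, 0, 0, 0, 0, -0.045, 0, 0, 0, 0, 0, 0, -0.075, 0, 0, 0, 0, 0.01, -0.001, -0.1, 0, 0, 0, 0, 0.03, -0.0025, -0.105, 0, 0, 0, 0, 0.06, -0.005, -0.105, 0, 0, 0, 0, 0.095, -0.0075, -0.105, 0, 0, 0, 0, 0.13, -0.01, -0.105, 0, 0, 0, 0, 0.165, -0.013, -0.105, 0, 0, 0, 0, 0.2, -0.016, -0.105, 0, 0, 0, 0])

```text
time: 20.12
tool_pos: [0.5021, -0.2133, 0.193]
ee_rot: [-3.137, -0.003, 1.529]
wrist_force: [0.3, 0.3, -4.6]
width: 0.0077
finger_force: 31.3
```

Call:
servo_tool(commands=[0.04, -0.003, 0, 0, 0, 0, 0, 0.08, -0.006, 0, 0, 0, 0, 0, 0.12, -0.0095, 0, 0, 0, 0, 0, 0.16, -0.0125, 0, 0, 0, 0, 0, 0.195, -0.0155, 0, 0, 0, 0, 0, 0.22, -0.0175, 0, 0, 0, 0, 0, 0.235, -0.0185, 0, 0, 0, 0, 0, 0.235, -0.0185, 0, 0, 0, 0, 0, 0.235, -0.0185, 0, 0, 0, 0, 0, 0.235, -0.0185, 0, 0, 0, 0, 0])

```text
time: 21.38
tool_pos: [0.4944, 0.0189, 0.1938]
ee_rot: [-3.138, -0.001, 1.527]
wrist_force: [-0.4, 0.4, -4.5]
width: 0.0084
finger_force: 31.2
```

```bash
python3 -c "
from h import *
t=snapshot('top');s=snapshot('scene')
o=robot.get_obs();print(o['tool_pos'],np.degrees(o['ee_rot']),o['width'])
cv2.imwrite('pics/p3.png',np.hstack([cv2.resize(t['img'][150:270,260:380],(400,400),interpolation=cv2.INTER_CUBIC),cv2.resize(s['img'][140:260,260:380],(400,400),interpolation=cv2.INTER_CUBIC)]))"
```

```text
[0.49438512 0.01903986 0.19385032] [-1.79805072e+02 -6.36883219e-02  8.75017946e+01] 0.008288752164505024
```

View pics/p3.png

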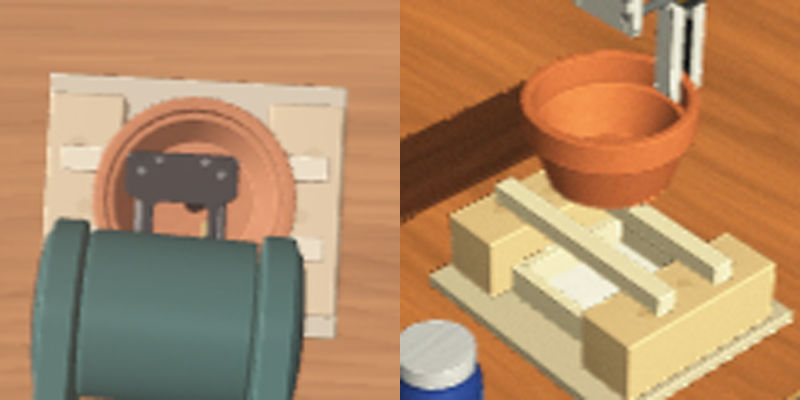

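```bash
python3 -c "
from h import *
t=snapshot('top');s=snapshot('scene')
q=np.array([94,97,296,400])/3.3333+[260,150,260,150];q2=np.array([120,50,302,205])/3.3333+[260,140,260,140]
f=lambda p:np.concatenate([(potbox(t,*p)-q+.4)[:3],potbox(s,*p)-q2+.4])
o=least_squares(f,[.557,.01,.13],x_scale=.01);print(o.x,o.fun)
print(onplane(t,[[260+195/3.333-.4,150+206/3.333]],.14))"
```

```text
[0.55677622 0.00838795 0.13454814] [-0.77104765  0.55221025  0.30401503 -0.13379284 -0.81501612 -0.68955342
  0.83302579]
[[0.55372666 0.008002  ]]
```

Call:
servo_tool(commands=[0.0014, 0.001, 0.015, 0, 0, 0, 0, 0.0014, 0.001, 0.03, 0, 0, 0, 0, 0.0014, 0.001, 0.04, 0, 0, 0, 0, 0.0014, 0.001, 0.0445, 0, 0, 0, 0, 0.0014, 0.001, 0.0445, 0, 0, 0, 0, 0.0014, 0.001, 0.0445, 0, 0, 0, 0])

```text
time: 22.32
tool_pos: [0.4957, 0.0212, 0.15]
ee_rot: [-3.14, -0.001, 1.529]
wrist_force: [0.8, -0.0, -5.7]
width: 0.008
finger_force: 31.3
```

Call:
servo_tool(commands=[0, -0.0005, 0.0015, 0, 0, 0, 0, 0, -0.0005, 0.003, 0, 0, 0, 0, 0, -0.0005, 0.003, 0, 0, 0, 0])

```text
time: 22.7
tool_pos: [0.4949, 0.0212, 0.1471]
ee_rot: [-3.139, -0.001, 1.528]
wrist_force: [-1.4, -0.1, -2.0]
width: 0.008
finger_force: 31.9
```

Call:
servo_tool(commands=[0, 0, 0.0008, 0, 0, 0, 0, 0, 0, 0.0008, 0, 0, 0, 0, 0, 0, 0.0008, 0, 0, 0, 0.03, 0, 0, 0.0008, 0, 0, 0, 0.03, 0, 0, 0.0008, 0, 0, 0, 0.03, 0, 0, -0.04, 0, 0, 0, 0.03, 0.0, 0, -0.09, 0, 0, 0, 0.05, 0.06, -0.02, -0.12, 0, 0, 0, 0.05, 0.12, -0.04, -0.12, 0, 0, 0, 0.05, 0.18, -0.06, -0.12, 0, 0, 0, 0.05])

```text
time: 23.95
tool_pos: [0.4451, 0.197, 0.2679]
ee_rot: [-3.141, -0.002, 1.527]
wrist_force: [1.3, 0.7, -0.6]
width: 0.05
finger_force: 0.0
```

```bash
python3 -c "
from h import *
t=snapshot('top');s=snapshot('scene')
for d in spotter.trace('bar1',t): print(d['conf'],d['box'])
for d in spotter.trace('billet1',t): print('billet',d['conf'],mrect(t,d['region'],.03))
d=spotter.trace('scoop',t)[0]; print(d['conf'],mrect(t,d['region'],.02))
for z in (.095,):
  for p in spotter.trace('pot',t)[:2]: print(p['box'])
print(go([.546,.238,.15],0))
cv2.imwrite('pics/p4.png',np.vstack([np.hstack([cv2.resize(t['img'][150:270,260:380],(400,300),interpolation=cv2.INTER_CUBIC),cv2.resize(s['img'][140:260,260:380],(400,300),interpolation=cv2.INTER_CUBIC)]),cv2.resize(t['img'][170:290,130:290],(800,300),interpolation=cv2.INTER_CUBIC)]))"
```

```text
0.76 [279.9, 195.6, 79.2, 9.8]
0.48 [273.3, 218.5, 83.7, 9.2]
billet 0.56 [484.8 263.5  13.    5.2 -89.5]
billet 0.41 [414.2 218.3  23.4  23.2 -89.5]
billet 0.39 [498.6 417.3 143.6 107.    5. ]
billet 0.38 [561.2  11.7 151.6 149.3  27.2]
billet 0.16 [508.5 437.1  27.3  25.8 -44. ]
0.57 [498.2 420.5 143.7 103.9   5. ]
[288.1, 179.2, 57.5, 59.4]
(array([ 47.6,  98.9, 116.4]), array([-0.17,  0.1 , 87.52]))
```

View pics/p4.png

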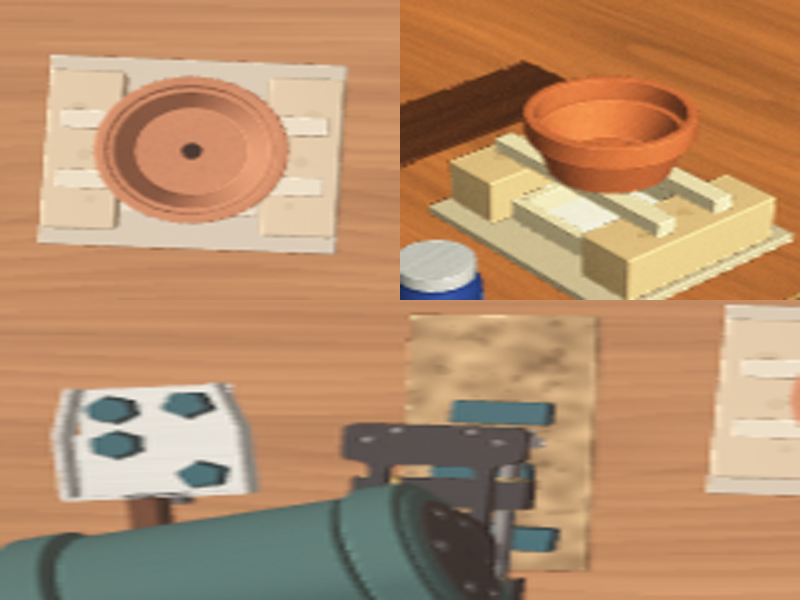

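```bash
python3 -c "
from h import *
print(go([.5461,.238,.10],90.5))"
```

```text
(array([ 47.5,  99.2, 166.4]), array([-0.17, -0.04, -2.98]))
```

Call:
servo_tool(commands=[0.0475, 0.0992, 0.05, 0, 0, -3, 0.05, 0.0475, 0.0992, 0.11, 0, 0, -3, 0.05, 0.0475, 0.0992, 0.1664, 0, 0, -3, 0.05, 0.0475, 0.0992, 0.1664, 0, 0, -3, 0.05, 0.0475, 0.0992, 0.1664, 0, 0, -3, 0.05, 0.0475, 0.0992, 0.1664, 0, 0, -3, 0.05])

```text
time: 25.0
tool_pos: [0.547, 0.238, 0.1019]
ee_rot: [-3.141, -0.002, 1.579]
wrist_force: [-0.0, 0.9, 1.0]
width: 0.0497
finger_force: 0.0
```

```bash
python3 -c "
from h import *
print(go([.5461,.238,.028],90.5),robot.get_obs()['tool_pos'])
s=snapshot('scene')
for d in spotter.trace('billet1',s): print(d['conf'],d['box'],mrect(s,d['region'],.02))"
```

```text
(array([-0.2, -0.9, 73.9]), array([-0.03, -0.12, -0.03])) [0.54702194 0.23802438 0.10191975]
0.81 [399.0, 245.8, 23.0, 20.8] [479.7 251.   61.3  47.6 -83.9]
0.68 [410.5, 231.5, 22.2, 20.7] [414.5 237.7  64.   44.3  86.5]
0.56 [381.4, 257.8, 18.9, 16.4] [544.6 240.3  66.8  44.9  87.8]
```

Call:
servo_tool(commands=[0, -0.0009, 0.04, 0, 0, 0, 0.05, 0, -0.0009, 0.07, 0, 0, 0, 0.05, 0, -0.0009, 0.0738, 0, 0, 0, 0.05, 0, -0.0009, 0.0738, 0, 0, 0, 0, 0, -0.0009, 0.0738, 0, 0, 0, 0, 0, -0.0009, 0.0738, 0, 0, 0, 0, 0, -0.0009, 0.03, 0, 0, 0, 0, 0, -0.0009, -0.02, 0, 0, 0, 0, 0, -0.0009, -0.08, 0, 0, 0, 0, 0, -0.0009, -0.1, 0, 0, 0, 0])

```text
time: 26.35
tool_pos: [0.547, 0.2395, 0.2064]
ee_rot: [3.136, -0.004, 1.581]
wrist_force: [0.5, -0.1, -0.7]
width: 0.0239
finger_force: 29.4
```

```bash
python3 -c "
from h import *
print(go([.5577,.0098,.2],87.7))"
```

```text
(array([-229.8,    8.3,    5.5]), array([ 0.34, -0.26,  2.88]))
```

Call:
servo_tool(commands=[-0.06, 0.002, 0.005, 0, 0, 0, 0, -0.12, 0.005, 0.005, 0, 0, 2.9, 0, -0.18, 0.007, 0.005, 0, 0, 2.9, 0, -0.23, 0.008, 0.005, 0.3, -0.2, 2.9, 0, -0.23, 0.008, 0.005, 0.3, -0.2, 2.9, 0, -0.23, 0.008, 0.005, 0.3, -0.2, 2.9, 0, -0.23, 0.008, 0.005, 0.3, -0.2, 2.9, 0])

```text
time: 27.22
tool_pos: [0.5554, 0.0103, 0.1949]
ee_rot: [-3.133, 0.002, 1.532]
wrist_force: [0.1, 0.1, -1.0]
width: 0.024
finger_force: 29.4
```

```bash
python3 -c "
from h import *
print(go([.5577,.0098,.12],87.7),robot.get_obs()['tool_pos'])
t=snapshot('top')
for d in spotter.trace('billet1',t): print('billet',d['conf'],mrect(t,d['region'],.03))"
```

```text
(array([-0.2,  2.9, 74.9]), array([-0.47,  0.11,  0.09])) [0.55537965 0.01025795 0.19492348]
billet 0.77 [415.8 233.9  54.3  25.6  83.4]
billet 0.68 [480.  245.5  55.2  24.1 -85.9]
billet 0.47 [552.3 401.2  23.5  20.8   1.3]
```

Call:
servo_tool(commands=[0, 0.0025, 0.03, -0.3, 0, 0, 0, 0, 0.0025, 0.06, -0.3, 0, 0, 0, 0, 0.0025, 0.0735, -0.3, 0, 0, 0, 0, 0.0025, 0.0735, -0.3, 0, 0, 0, 0, 0.0025, 0.0735, -0.3, 0, 0, 0.036, 0, 0.0025, 0.0735, -0.3, 0, 0, 0.036, 0, 0.0025, 0.04, -0.3, 0, 0, 0.036, 0, 0.0025, -0.01, -0.3, 0, 0, 0.05, 0, 0.0025, -0.02, -0.3, 0, 0, 0.05, 0, 0.0025, -0.02, -0.3, 0, 0, 0.05])

```text
time: 28.58
tool_pos: [0.5586, 0.0087, 0.2159]
ee_rot: [-3.141, 0.002, 1.53]
wrist_force: [-0.4, -0.6, -1.1]
width: 0.0502
finger_force: 0.0
```

```bash
python3 -c "
from h import *
print(go([.480,.2455,.10],91.5),robot.get_obs()['tool_pos'])"
```

```text
(array([233.7, -88.1, 115.4]), array([-0.03,  0.14, -3.83])) [0.55858859 0.00872996 0.21592379]
```

Call:
servo_tool(commands=[0.06, -0.022, 0, 0, 0, -3.8, 0.05, 0.12, -0.044, 0, 0, 0, -3.8, 0.05, 0.18, -0.066, 0.04, 0, 0, -3.8, 0.05, 0.2337, -0.088, 0.09, 0, 0, -3.8, 0.05, 0.2337, -0.088, 0.115, 0, 0, -3.8, 0.05, 0.2337, -0.088, 0.115, 0, 0, -3.8, 0.05, 0.2337, -0.088, 0.115, 0, 0, -3.8, 0.05])

```text
time: 29.45
tool_pos: [0.4798, 0.2449, 0.0999]
ee_rot: [-3.139, 0.003, 1.596]
wrist_force: [0.3, 1.2, 0.1]
width: 0.05
finger_force: 0.0
```

```bash
python3 -c "
from h import *
print(go([.480,.2455,.028],91.5),robot.get_obs()['tool_pos'])
s=snapshot('scene')
for d in spotter.trace('billet1',s): print(d['conf'],d['box'],mrect(s,d['region'],.02))
t=snapshot('top')
for d in spotter.trace('pot',t)[:2]: print(d['conf'],d['box'])"
```

```text
(array([ 0.8,  0.5, 71.9]), array([-0.17,  0.16, -0.05])) [0.47975476 0.24493756 0.09990267]
0.85 [287.3, 181.1, 61.7, 57.6]
```

```bash
python3 -c "
from h import *
s=snapshot('scene');t=snapshot('top')
for n,c in (('s',s),('t',t)):
  for d in spotter.trace('billet1',c): print(n,d['conf'],d['box'],mrect(c,d['region'],.02))
print([ (d['conf'],d['box']) for d in spotter.trace('pot',t)])
cv2.imwrite('pics/b1.png',cv2.resize(s['img'][180:290,330:480],None,fx=4,fy=4))"
```

```text
s 0.81 [400.3, 244.7, 20.7, 20.5] [478.2 250.   63.8  46.9 -85.1]
s 0.51 [410.2, 234.5, 20.4, 17.7] [415.1 239.1  63.1  41.8  82.4]
t 0.68 [307.4, 205.6, 20.6, 8.9] [559.7   8.4  58.   25.7  85.4]
t 0.61 [230.1, 261.1, 12.0, 10.4] [414.7 227.8  37.3  25.4  79.3]
t 0.61 [225.3, 236.5, 11.5, 10.8] [480.7 236.8  28.8  23.5 -89. ]
[(0.73, [288.6, 181.9, 58.7, 58.4])]
```

Call:
servo_tool(commands=[0.0005, 0.0003, 0.04, 0, 0, 0, 0.05, 0.0005, 0.0003, 0.07, 0, 0, 0, 0.05, 0.0005, 0.0003, 0.072, 0, 0, 0, 0.05, 0.0005, 0.0003, 0.072, 0, 0, 0, 0, 0.0005, 0.0003, 0.072, 0, 0, 0, 0, 0.0005, 0.0003, 0.072, 0, 0, 0, 0, 0.0005, 0.0003, 0.03, 0, 0, 0, 0, 0.0005, 0.0003, -0.02, 0, 0, 0, 0, 0.0005, 0.0003, -0.08, 0, 0, 0, 0, 0.0005, 0.0003, -0.1, 0, 0, 0, 0])

```text
time: 31.15
tool_pos: [0.4817, 0.2471, 0.2054]
ee_rot: [3.136, -0.001, 1.597]
wrist_force: [1.6, -0.2, -1.5]
width: 0.0237
finger_force: 29.9
```

```bash
python3 -c "
from h import *
print(go([.5577-.026,.0098+.001,.2],87.7))"
```

```text
(array([-237.6,   43.8,    5.4]), array([ 0.32, -0.07,  3.78]))
```

Call:
servo_tool(commands=[-0.06, 0.011, 0.005, 0, 0, 0, 0, -0.12, 0.022, 0.005, 0, 0, 3.8, 0, -0.18, 0.033, 0.005, 0.3, 0, 3.8, 0, -0.2376, 0.044, 0.005, 0.3, 0, 3.8, 0, -0.2376, 0.044, 0.005, 0.3, 0, 3.8, 0, -0.2376, 0.044, 0.005, 0.3, 0, 3.8, 0, -0.2376, 0.044, 0.005, 0.3, 0, 3.8, 0])

```text
time: 32.02
tool_pos: [0.5298, 0.0113, 0.1951]
ee_rot: [-3.133, 0.002, 1.532]
wrist_force: [-0.1, -0.1, 0.1]
width: 0.0242
finger_force: 29.9
```

```bash
python3 -c "
from h import *
print(go([.5317,.0108,.138],87.7),robot.get_obs()['tool_pos'])
t=snapshot('top')
for d in spotter.trace('billet1',t): print('billet',d['conf'],mrect(t,d['region'],.03))"
```

```text
(array([-0.4,  2.4, 57.1]), array([-0.46,  0.12,  0.09])) [0.52975495 0.01134732 0.19507918]
billet 0.39 [7.776e+02 4.880e+01 7.940e+01 6.560e+01 7.000e-01]
```

Call:
servo_tool(commands=[0, 0.0015, 0.03, -0.2, 0, 0, 0, 0, 0.0015, 0.05, -0.2, 0, 0, 0, 0, 0.0015, 0.057, -0.2, 0, 0, 0, 0, 0.0015, 0.057, -0.2, 0, 0, 0, 0, 0.0015, 0.057, -0.2, 0, 0, 0.028, 0, 0.0015, 0.057, -0.2, 0, 0, 0.028, 0, 0.0015, 0.04, -0.2, 0, 0, 0.028, 0, 0.0015, -0.01, -0.2, 0, 0, 0.05, 0, 0.0015, -0.02, -0.2, 0, 0, 0.05, 0, 0.0015, -0.02, -0.2, 0, 0, 0.05])

```text
time: 33.38
tool_pos: [0.5323, 0.0099, 0.2165]
ee_rot: [-3.14, 0.003, 1.53]
wrist_force: [-0.6, 0.9, -0.5]
width: 0.0494
finger_force: 0.0
```

```bash
python3 -c "
from h import *
t=snapshot('top')
for d in spotter.trace('billet1',t): print('billet',d['conf'],mrect(t,d['region'],.03))
t=snapshot('top')
for d in spotter.trace('billet1',t): print('billet',d['conf'],mrect(t,d['region'],.03))
print(go([.416,.2345,.10],84.5),robot.get_obs()['tool_pos'])
"
```

```text
billet 0.46 [414.1 232.5  51.8  23.2 -89.5]
billet 0.66 [7.763e+02 4.880e+01 8.200e+01 7.090e+01 7.000e-01]
billet 0.64 [545.4 441.2  27.7  26.9 -62.3]
billet 0.55 [415.7 233.5  54.   27.5  81.1]
billet 0.48 [554.4 -46.3 196.8 119.2  -2.3]
(array([ 219.9, -122.8,  113.5]), array([-0.47,  0.15,  3.17])) [0.53074724 0.00999506 0.21298701]
```

Call:
servo_tool(commands=[0.055, -0.03, 0, 0, 0, 3, 0.05, 0.11, -0.06, 0, 0, 0, 3, 0.05, 0.165, -0.09, 0.04, 0, 0, 3, 0.05, 0.2199, -0.1228, 0.09, 0, 0, 3, 0.05, 0.2199, -0.1228, 0.1135, 0, 0, 3, 0.05, 0.2199, -0.1228, 0.1135, 0, 0, 3, 0.05, 0.2199, -0.1228, 0.1135, 0, 0, 3, 0.05])

```text
time: 34.45
tool_pos: [0.4181, 0.234, 0.1021]
ee_rot: [-3.138, 0.003, 1.478]
wrist_force: [0.3, -0.3, 0.6]
width: 0.0501
finger_force: 0.0
```

```bash
python3 -c "
from h import *
print(go([.416,.2345,.028],84.5),robot.get_obs()['tool_pos'])
s=snapshot('scene');t=snapshot('top')
for n,c in (('s',s),('t',t)):
  for d in spotter.trace('billet1',c): print(n,d['conf'],d['box'],mrect(c,d['region'],.02),mrect(c,d['region'],.118))
print([ (d['conf'],d['box']) for d in spotter.trace('pot',t)])
"
```

```text
(array([ 0.5, -1.8, 74.1]), array([-0.21,  0.17,  0.16])) [0.41805899 0.23398523 0.10211717]
s 0.54 [322.8, 185.6, 13.6, 14.9] [434.5 -87.9  53.3  32.7  83.9] [534.4   9.   47.2  29.   83.9]
s 0.48 [412.2, 234.8, 18.7, 17.8] [413.8 237.8  66.4  44.1  81.6] [516.1 297.7  58.8  39.1  81.6]
t 0.77 [307.8, 214.8, 17.3, 13.6] [535.4  14.9  51.8  25.2  85.4] [535.6  14.2  47.8  23.2  85.4]
t 0.76 [309.2, 204.7, 21.1, 11.1] [561.1   7.3  55.6  26.   86.5] [559.3   7.2  51.3  24.   86.5]
t 0.51 [232.1, 258.9, 8.7, 11.7] [413.9 223.8  30.6  25.3  82.4] [423.6 206.7  28.2  23.4  82.4]
t 0.22 [137.1, 201.1, 46.1, 70.8] [486.2 419.2 170.  104.8  10.7] [490.2 386.8 156.7  96.6  10.7]
[(0.8, [288.4, 182.0, 58.8, 56.4])]
```

Call:
servo_tool(commands=[0.0005, -0.0018, 0.04, 0, 0, 0, 0.05, 0.0005, -0.0018, 0.07, 0, 0, 0, 0.05, 0.0005, -0.0018, 0.074, 0, 0, 0, 0.05, 0.0005, -0.0018, 0.074, 0, 0, 0, 0, 0.0005, -0.0018, 0.074, 0, 0, 0, 0, 0.0005, -0.0018, 0.074, 0, 0, 0, 0, 0.0005, -0.0018, 0.03, 0, 0, 0, 0, 0.0005, -0.0018, -0.02, 0, 0, 0, 0, 0.0005, -0.0018, -0.08, 0, 0, 0, 0, 0.0005, -0.0018, -0.1, 0, 0, 0, 0])

```text
time: 35.95
tool_pos: [0.4178, 0.2361, 0.2069]
ee_rot: [3.138, -0.002, 1.478]
wrist_force: [0.2, 0.6, -0.7]
width: 0.0237
finger_force: 30.0
```

```bash
python3 -c "
from h import *
print(go([.5577+.0275,.0085,.2],87))"
```

```text
(array([-211.2,  187.7,    7.2]), array([ 0.19, -0.09, -2.31]))
```

Call:
servo_tool(commands=[-0.042, 0.037, 0.005, 0, 0, 0, 0, -0.085, 0.075, 0.005, 0, 0, -2.3, 0, -0.128, 0.113, 0.005, 0.2, 0, -2.3, 0, -0.17, 0.15, 0.005, 0.2, 0, -2.3, 0, -0.2112, 0.1877, 0.005, 0.2, 0, -2.3, 0, -0.2112, 0.1877, 0.005, 0.2, 0, -2.3, 0, -0.2112, 0.1877, 0.005, 0.2, 0, -2.3, 0, -0.2112, 0.1877, 0.005, 0.2, 0, -2.3, 0])

```text
time: 36.95
tool_pos: [0.5828, 0.0088, 0.1965]
ee_rot: [-3.134, 0.002, 1.52]
wrist_force: [0.7, -0.1, 0.0]
width: 0.0236
finger_force: 30.0
```

```bash
python3 -c "
from h import *
print(go([.5842,.0085,.139],87),robot.get_obs()['tool_pos'])"
```

```text
(array([-0.1,  1.9, 57.5]), array([-0.46,  0.13,  0.07])) [0.58276099 0.00877462 0.19651966]
```

Call:
servo_tool(commands=[0, 0.001, 0.03, -0.2, 0, 0, 0, 0, 0.001, 0.05, -0.2, 0, 0, 0, 0, 0.001, 0.057, -0.2, 0, 0, 0, 0, 0.001, 0.057, -0.2, 0, 0, 0, 0, 0.001, 0.057, -0.2, 0, 0, 0.028, 0, 0.001, 0.057, -0.2, 0, 0, 0.028, 0, 0.001, 0.04, -0.2, 0, 0, 0.028, 0, 0.001, -0.01, -0.2, 0, 0, 0.05, 0, -0.06, -0.06, -0.2, 0, 0, 0.05, 0, -0.12, -0.08, -0.2, 0, 0, 0.05])

```text
time: 38.2
tool_pos: [0.4788, 0.0131, 0.2739]
ee_rot: [-3.14, 0.003, 1.518]
wrist_force: [0.8, 0.7, 0.4]
width: 0.0497
finger_force: 0.0
```

Call:
servo_tool(commands=[-0.06, -0.03, 0, 0, 0, 0, 0.05, -0.12, -0.06, 0, 0, 0, 0, 0.05, -0.12, -0.06, 0, 0, 0, 0, 0.05])

```text
time: 38.58
tool_pos: [0.4113, -0.1058, 0.2728]
ee_rot: [-3.139, 0.004, 1.513]
wrist_force: [0.2, -0.1, 0.4]
width: 0.05
finger_force: 0.0
```

```bash
python3 -c "
from h import *
t=snapshot('top');s=snapshot('scene');print(robot.get_obs()['tool_pos'])
for d in spotter.trace('billet1',t): print('b',d['conf'],mrect(t,d['region'],.118))
p=spotter.trace('pot',t)[0];print(p['conf'],p['box'])
for n,c in (('t',t),('s',s)):
  d=spotter.trace('scoop',c)[0]; print(n,d['conf'],d['box'],mrect(c,d['region'],.025),mrect(c,d['region'],.003))
a=cv2.resize(t['img'][195:295,130:190],(360,600),interpolation=cv2.INTER_CUBIC);b=cv2.resize(s['img'][250:335,425:505],(440,468),interpolation=cv2.INTER_CUBIC)
pc=cv2.resize(t['img'][180:240,285:350],(143,132),interpolation=cv2.INTER_CUBIC);c=np.zeros((600,440,3),np.uint8);c[:468]=b;c[468:,:143]=pc
cv2.imwrite('pics/s1.png',np.hstack([a,c]))"
```

```text
[ 0.41252103 -0.10405421  0.27223296]
b 0.77 [536.6  13.   48.4  19.3 -89.5]
b 0.69 [558.8   8.1  53.5  23.4  86.2]
b 0.65 [585.8   8.2  51.2  31.2  85.8]
0.82 [288.4, 183.0, 59.7, 54.6]
t 0.67 [139.7, 202.4, 42.5, 87.0] [463.5 414.3 218.4 108.2   8.7] [462.2 421.5 222.2 110.1   8.7]
s 0.58 [432.4, 255.4, 65.2, 72.0] [463.  422.2 262.2 102.6   6. ] [441.2 413.4 268.9 105.2   6. ]
```

View pics/s1.png

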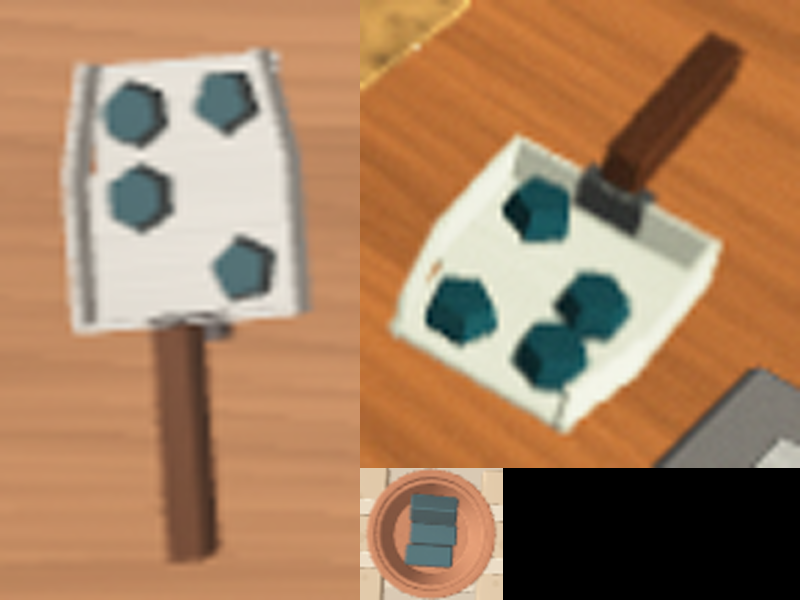

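```bash
python3 -c "
from h import *
t=snapshot('top');s=snapshot('scene')
T=lambda a:np.array(a,float)/6+[130,195]-.4
S=lambda a:(np.array(a,float)-[360,0])/5.5+[425,250]-.4
Lt=np.array([[-158,0,45],[-60,0,45],[-58,48,25],[-58,-48,25]])/1000; qt=T([(186,560),(172,330),(75,328),(303,312)])
Ls=np.array([[-158,0,45],[-58,-48,25],[-58,48,25]])/1000; qs=S([(728,41),(518,136),(721,242)])
x,e=fit([(t,Lt,qt),(s,Ls,qs)],[.5,.42,0,4]);print(x,e)
for L,q,c in ((Lt,qt,t),(Ls,qs,s)):print(np.round(proj(c,R.from_euler('z',x[3],degrees=True).apply(L)+x[:3])-q,1).tolist())
print('end',tri(t,qt[0],s,qs[0]))
w=onplane(t,qt[:2],.045);print(w,np.degrees(np.arctan2(*(w[1]-w[0])[::-1])))
g=R.from_euler('z',x[3],degrees=True).apply([-.092,0,.034])+x[:3];print('grip',g)
"
```

```text
[ 5.13852088e-01  4.22571681e-01 -7.98558741e-04  4.73906092e+00] 0.5944818604500839
[[-0.4, 0.2], [-0.4, 0.1], [-0.1, 0.5], [-1.2, 0.5]]
[[-0.4, -0.2], [-1.1, 0.0], [-1.0, 0.5]]
end (array([0.35611925, 0.4096187 , 0.04328257]), np.float64(0.0019832356189710297))
[[0.35698256 0.40820069]
 [0.45439646 0.41644113]] 4.835254235160215
grip [0.42216661 0.41497083 0.03320144]
```

```bash
python3 -c "
from h import *
print(go([.4222,.4150,.2],184.75))
o=robot.get_obs();print(o['joint_positions'])"
```

```text
(array([517.3, -16.9,  70.1]), array([ -0.33,  -0.18, -97.65]))
[-0.37329765 -0.19229072  1.53015444 -0.00372243  1.80822262 -0.32358095]
```

Call:
servo_tool(commands=[0.5173, -0.0169, 0, 0, 0, -97.6, 0.05, 0.5173, -0.0169, 0, 0, 0, -97.6, 0.05, 0.5173, -0.0169, 0, 0, 0, -97.6, 0.05, 0.5173, -0.0169, 0, 0, 0, -97.6, 0.05, 0.5173, -0.0169, 0, 0, 0, -97.6, 0.05, 0.5173, -0.0169, 0, 0, 0, -97.6, 0.05, 0.5173, -0.0169, 0, 0, 0, -97.6, 0.05, 0.5173, -0.0169, 0.04, 0, 0, -97.6, 0.05, 0.5173, -0.0169, 0.07, 0, 0, -97.6, 0.05, 0.5173, -0.0169, 0.07, 0, 0, -97.6, 0.05])

```text
time: 40.22
tool_pos: [0.42, 0.4146, 0.1946]
ee_rot: [-3.134, -0.014, -3.059]
wrist_force: [0.3, 0.0, -0.5]
width: 0.05
finger_force: 0.0
```

Call:
servo_tool(commands=[0, 0, 0.04, 0, 0, 0, 0.05, 0, 0, 0.08, 0, 0, 0, 0.05, 0, 0, 0.08, 0, 0, 0, 0.05, 0, 0, 0.08, 0, 0, 0, 0.05])

```text
time: 40.72
tool_pos: [0.4237, 0.4141, 0.1231]
ee_rot: [3.141, -0.002, -3.063]
wrist_force: [0.3, 0.1, 0.3]
width: 0.0499
finger_force: 0.0
```

```bash
python3 -c "
from h import *
print(go([.4222,.4150,.027],184.75),robot.get_obs()['tool_pos'])
s=snapshot('scene');t=snapshot('top')
for n,c in (('s',s),('t',t)):
  d=spotter.trace('scoop',c)[0];print(n,d['conf'],d['box'])
o=robot.get_obs();print(o['joint_positions'])"
```

```text
(array([ 1.3,  0.9, 96.1]), array([ 0.02, -0.09, -0.26])) [0.4237019  0.41414005 0.12309824]
s 0.82 [428.0, 253.3, 67.9, 76.3]
t 0.78 [138.4, 204.7, 44.9, 83.6]
[ 6.78038038e-01  2.17319878e-01  1.40984619e+00  1.35233378e-03
  1.51538215e+00 -9.72133544e-01]
```

Call:
servo_tool(commands=[0.001, 0.0009, 0.04, 0, -0.1, -0.3, 0.05, 0.001, 0.0009, 0.08, 0, -0.1, -0.3, 0.05, 0.001, 0.0009, 0.096, 0, -0.1, -0.3, 0.05, 0.001, 0.0009, 0.096, 0, -0.1, -0.3, 0.04, 0.001, 0.0009, 0.096, 0, -0.1, -0.3, 0, 0.001, 0.0009, 0.096, 0, -0.1, -0.3, 0, 0.001, 0.0009, 0.096, 0, -0.1, -0.3, 0, 0.001, 0.0009, 0.096, 0, -0.1, -0.3, 0])

```text
time: 41.92
tool_pos: [0.4218, 0.415, 0.0257]
ee_rot: [-3.141, -0.001, -3.056]
wrist_force: [-0.3, -0.2, 5.8]
width: 0.0173
finger_force: 30.0
```

Call:
servo_tool(commands=[0, 0, -0.006, 0, 0, 0, 0, 0, 0, -0.016, 0, 0, 0, 0, 0, 0, -0.03, 0, 0, 0, 0, 0, 0, -0.03, 0, 0, 0, 0, 0, 0, -0.03, 0, 0, 0, 0])

```text
time: 42.55
tool_pos: [0.4209, 0.4143, 0.0541]
ee_rot: [-3.14, -0.004, -3.056]
wrist_force: [-0.4, 0.3, -4.6]
width: 0.0181
finger_force: 30.0
```

```bash
python3 -c "
from h import *
o=robot.get_obs();print(o['wrist_torque'],np.degrees(o['ee_rot']),o['tool_pos'])
t=snapshot('top');s=snapshot('scene')
cv2.imwrite('pics/s2.png',np.hstack([cv2.resize(t['img'][195:275,130:190],(300,400),interpolation=cv2.INTER_CUBIC),cv2.resize(s['img'][220:340,400:520],(400,400),interpolation=cv2.INTER_CUBIC)]))"
```

```text
[ 0.03051413  0.27005881 -0.03738954] [-179.8943266    -0.20069883 -175.12313457] [0.42092851 0.41434189 0.05408652]
```

View pics/s2.png

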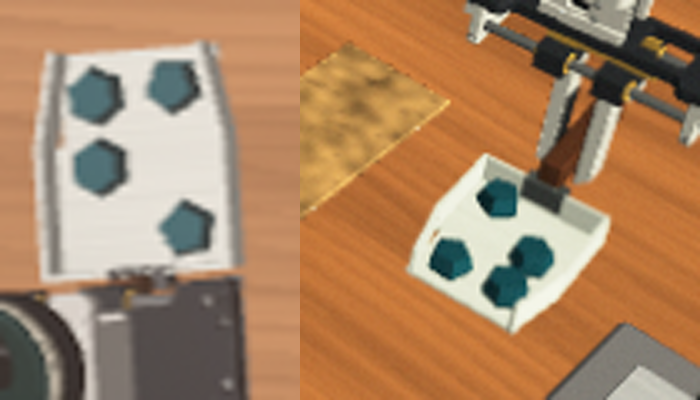

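Call:
servo_tool(commands=[0, 0, -0.02, 0, 0, 0, 0, 0, 0, -0.05, 0, 0, 0, 0, 0, 0, -0.085, 0, 0, 0, 0, 0, 0, -0.12, 0, 0, 0, 0, 0, 0, -0.15, 0, 0, 0, 0, 0, 0, -0.175, 0, 0, 0, 0, 0.003, -0.015, -0.185, 0, 0, 0, 0, 0.0075, -0.04, -0.185, 0, 0, 0, 0, 0.0135, -0.0715, -0.185, 0, 0, 0, 0, 0.0195, -0.103, -0.185, 0, 0, 0, 0])

```text
time: 43.9
tool_pos: [0.41, 0.3083, 0.2378]
ee_rot: [-3.138, -0.006, -3.057]
wrist_force: [-0.1, -0.8, -3.7]
width: 0.0176
finger_force: 30.0
```

Call:
servo_tool(commands=[0.0062, -0.033, 0, 0, 0, 0, 0, 0.0125, -0.066, 0, 0, 0, 0, 0, 0.0187, -0.099, 0, 0, 0, 0, 0, 0.025, -0.132, 0, 0, 0, 0, 0, 0.0312, -0.165, 0, 0, 0, 0, 0, 0.0375, -0.198, 0, 0, 0, 0, 0, 0.0437, -0.231, 0, 0, 0, 0, 0, 0.049, -0.259, 0, 0, 0, 0, 0, 0.053, -0.28, 0, 0, 0, 0, 0, 0.0565, -0.299, 0, 0, 0, 0, 0])

```text
time: 45.15
tool_pos: [0.3785, 0.0064, 0.2387]
ee_rot: [-3.139, -0.006, -3.058]
wrist_force: [0.6, -0.4, -3.3]
width: 0.0176
finger_force: 30.0
```

Call:
servo_tool(commands=[0.002, -0.009, 0, 0, 0, 0, 0, 0.002, -0.0113, 0, 0, 0, 0, 0, 0.002, -0.0113, 0, 0, 0, 0, 0, 0.002, -0.0113, 0, 0, 0, 0, 0])

```text
time: 45.65
tool_pos: [0.379, -0.0032, 0.24]
ee_rot: [-3.14, -0.003, -3.056]
wrist_force: [0.4, -1.0, -4.7]
width: 0.0176
finger_force: 30.0
```

```bash
cat > pour.py <<'E'
from h import *
import sys
o=robot.get_obs();r=R.from_euler('xyz',o['ee_rot'])
S=R.from_euler('xyz',[np.pi,0,np.pi])            # tool in scoop axes: x back, y same, z down
sc=r*S.inv(); lip=o['tool_pos']+sc.apply([.1504,0,-.0227])
print('tool',o['tool_pos'],'lip',np.round(lip,4),'scoop euler zyx',np.round(sc.as_euler('ZYX',degrees=True),1),'q',np.round(o['joint_positions'],2))
yaw=4.75
for th,lx,lz in eval(sys.argv[1]) if len(sys.argv)>1 else ():
    q=R.from_euler('ZYX',[yaw,th,0],degrees=True); u=R.from_euler('z',yaw,degrees=True).apply([1,0,0])
    L=np.array([.5577,.0098,0])+lx/1000*u+[0,0,lz/1000]
    T=L-q.apply([.1504,0,-.0227]); Q=q*S
    print(th,np.round(r.inv().apply(T-o['tool_pos']),4),np.round((r.inv()*Q).as_rotvec(degrees=True),1))
E
python3 pour.py "[(0,-30,200),(10,-30,190),(20,-30,180),(30,-30,172),(40,-30,170),(48,-30,172)]"
python3 -c "
from h import *
t=snapshot('top');s=snapshot('scene')
for n,c in (('t',t),('s',s)):
  for k in ('scoop','chunk1'):
    for d in spotter.trace(k,c)[:5]: print(n,k,round(d['conf'],2),d['box'],mrect(c,d['region'],.225))"
```

```text
tool [ 0.37902908 -0.00318164  0.24001728] lip [0.5288 0.0097 0.2168] scoop euler zyx [ 4.9  0.2 -0.1] q [-0.16 -0.3   1.68 -0.    1.77 -1.81]
0 [ 0.0012 -0.0018  0.0173] [-0.1 -0.2  0.2]
10 [-0.005  -0.0019  0.0015] [-0.1  9.8  0.2]
20 [-0.0155 -0.0019 -0.0128] [-0.1 19.8  0.2]
30 [-0.0301 -0.002  -0.0269] [-0.1 29.8  0.2]
40 [-0.0484 -0.0021 -0.0442] [-0.2 39.8  0.1]
48 [-0.0652 -0.0022 -0.0592] [-0.2 47.8  0.1]
t scoop 0.95 [295.1, 221.2, 48.3, 65.5] [459.5   3.9 134.8 101.5   5.3]
t chunk1 0.66 [306.0, 245.2, 10.9, 16.6] [465.4  28.   24.1  24.  -89.5]
t chunk1 0.63 [321.2, 224.7, 11.3, 13.9] [507.8  -7.5  26.7  25.6 -80. ]
t chunk1 0.49 [326.4, 258.2, 11.8, 11.3] [435.3 -19.4  21.9  19.6 -89.5]
t chunk1 0.45 [289.7, 113.8, 28.0, 28.2] [738.2  44.1  69.5  58.2  11.9]
s scoop 0.76 [318.7, 114.4, 64.7, 56.4] [432.1   1.7 242.2 120.   10.6]
s scoop 0.21 [336.6, 206.7, 22.4, 15.9] [673.5 206.4  60.4  27.9  88.7]
s chunk1 0.57 [325.9, 149.0, 12.7, 12.3] [516.6  -1.7  45.9  25.8  44.5]
s chunk1 0.56 [340.9, 154.0, 9.1, 10.5] [507.9  30.5  28.2  10.9  10.1]
s chunk1 0.54 [345.5, 137.8, 8.9, 10.6] [438.4 -15.1  49.7  26.9  43.8]
s chunk1 0.21 [296.9, 172.3, 49.7, 47.4] [648.9 106.  188.4 118.5  48. ]
```

Call:
servo_tool(commands=[0, -0.0018, 0.01, 0, 3, 0, 0, -0.005, -0.0019, 0.0015, 0, 9.8, 0, 0, -0.0095, -0.0019, -0.006, 0, 15, 0, 0, -0.0155, -0.0019, -0.0128, 0, 19.8, 0, 0, -0.0187, -0.002, -0.016, 0, 22, 0, 0, -0.0215, -0.002, -0.0188, 0, 24, 0, 0, -0.0244, -0.002, -0.0216, 0, 26, 0, 0, -0.0273, -0.002, -0.0244, 0, 28, 0, 0, -0.0301, -0.002, -0.0269, 0, 29.8, 0, 0, -0.0301, -0.002, -0.0269, 0, 29.8, 0, 0])

```text
time: 47.2
tool_pos: [0.4097, -0.003, 0.2666]
ee_rot: [-3.14, -0.524, -3.057]
wrist_force: [-0.3, -0.6, -3.6]
width: 0.0179
finger_force: 30.0
```

```bash
python3 pour.py "[(30,-30,172),(33,-30,171),(36,-30,170),(40,-30,170),(44,-30,171),(48,-30,172)]"
python3 -c "
from h import *
t=snapshot('top')
for n,c in (('t',t),):
  for k in ('scoop','chunk1'):
    for d in spotter.trace(k,c)[:5]: print(n,k,round(d['conf'],2),d['box'],mrect(c,d['region'],.2))"
```

```text
tool [ 0.4097284  -0.00301654  0.26655494] lip [0.5281 0.0069 0.1716] scoop euler zyx [ 4.8 30.  -0.1] q [-0.08  0.15  1.29 -0.1   2.22 -1.77]
30 [ 0.0005  0.0005 -0.0001] [-0.2 -0.   0.1]
33 [-0.0014  0.0005 -0.0071] [-0.2  3.   0.1]
36 [-0.0037  0.0005 -0.0139] [-0.2  6.   0.1]
40 [-0.0067  0.0004 -0.0241] [-0.2 10.   0.1]
44 [-0.01    0.0004 -0.0349] [-0.2 14.   0. ]
48 [-0.0139  0.0004 -0.0455] [-0.2 18.   0. ]
t scoop 0.59 [297.5, 250.6, 28.8, 30.7] [406.   -1.2  20.2  20.  -89.5]
t chunk1 0.54 [433.2, 133.2, 32.2, 33.3] [ 694.9 -287.8   66.5   59.2  -44.7]
```

Call:
servo_tool(commands=[0, 0, -0.0035, 0, 1.5, 0, 0, -0.0014, 0, -0.0071, 0, 3, 0, 0, -0.0025, 0, -0.0105, 0, 4.5, 0, 0, -0.0037, 0, -0.0139, 0, 6, 0, 0, -0.0048, 0, -0.0177, 0, 7.5, 0, 0, -0.006, 0, -0.0215, 0, 9, 0, 0, -0.0067, 0, -0.0241, 0, 10, 0, 0, -0.0067, 0, -0.0241, 0, 10, 0, 0, -0.0067, 0, -0.0241, 0, 10, 0, 0, -0.0067, 0, -0.0241, 0, 10, 0, 0])

```text
time: 48.6
tool_pos: [0.4269, -0.0015, 0.2846]
ee_rot: [-3.139, -0.698, -3.058]
wrist_force: [-0.1, 0.1, -2.9]
width: 0.0176
finger_force: 30.0
```

```bash
python3 pour.py "[(40,-30,170),(44,-30,171),(48,-30,172),(52,-30,173)]"
python3 -c "
from h import *
t=snapshot('top');s=snapshot('scene')
for n,c in (('t',t),('s',s)):
  for k in ('chunk1',):
    for d in spotter.trace(k,c)[:6]: print(n,k,round(d['conf'],2),d['box'])"
```

```text
tool [ 0.42692834 -0.00147186  0.28463621] lip [0.5273 0.0069 0.1706] scoop euler zyx [ 4.8 40.  -0.1] q [-0.06  0.3   1.14 -0.14  2.39 -1.78]
40 [-0.0009  0.0004  0.    ] [-0.2  0.   0. ]
44 [-0.0022  0.0004 -0.0112] [-0.2  4.   0. ]
48 [-0.0042  0.0003 -0.0222] [-0.2  8.   0. ]
52 [-0.007   0.0003 -0.033 ] [-0.2 12.   0. ]
t chunk1 0.38 [290.3, 175.0, 73.4, 78.1]
s chunk1 0.39 [314.9, 183.7, 9.8, 10.2]
```

Call:
servo_tool(commands=[-0.0022, 0, -0.0112, 0, 4, 0, 0, -0.0042, 0, -0.0222, 0, 8, 0, 0, -0.005, 0, -0.027, 0, 10, 0, 0, -0.005, 0, -0.027, 0, 10, 0, 0, -0.005, 0, -0.027, 0, 10, 0, 0, -0.005, 0, -0.027, 0, 10, 0, 0])

```text
time: 49.55
tool_pos: [0.4478, 0.0003, 0.3025]
ee_rot: [-3.138, -0.871, -3.059]
wrist_force: [-0.2, -0.2, -2.2]
width: 0.018
finger_force: 30.0
```

```bash
python3 pour.py "[(45,-30,190),(30,-30,210),(20,-30,215),(0,-30,220)]"; python3 -c "
from h import *
for i in range(3): print(robot.get_obs()['wrist_force']); snapshot('top')"
```

```text
tool [4.47848848e-01 3.23457510e-04 3.02470863e-01] lip [0.5271 0.0068 0.1728] scoop euler zyx [ 4.7 49.9 -0.2] q [-0.05  0.45  0.99 -0.19  2.56 -1.81]
45 [0.0141 0.0003 0.0013] [-0.2 -4.9 -0. ]
30 [0.0267 0.0004 0.028 ] [ -0.2 -19.9   0. ]
20 [0.0231 0.0005 0.0502] [ -0.2 -29.9   0. ]
0 [-0.0006  0.0006  0.0922] [ -0.2 -49.9   0.1]
[-0.20614342 -0.18884243 -2.22197966]
[ 0.26602399  0.19499986 -3.37351442]
[ 0.22494893  0.43190631 -2.93440845]
```

Call:
servo_tool(commands=[0.0141, 0, 0.0013, 0, -4.9, 0, 0, 0.022, 0, 0.015, 0, -12, 0, 0, 0.0267, 0, 0.028, 0, -19.9, 0, 0, 0.0231, 0, 0.0502, 0, -29.9, 0, 0, 0.012, 0, 0.072, 0, -40, 0, 0, -0.0006, 0, 0.0922, 0, -49.9, 0, 0, -0.0006, 0, 0.0922, 0, -49.9, 0, 0, -0.0006, 0, 0.0922, 0, -49.9, 0, 0])

```text
time: 50.7
tool_pos: [0.3785, -0.0059, 0.2433]
ee_rot: [-3.139, -0.002, -3.057]
wrist_force: [0.8, -0.0, -1.7]
width: 0.0178
finger_force: 30.0
```

```bash
python3 pour.py; python3 -c "
from h import *
print(go([.4218,.4150,.24],184.88))"
```

```text
tool [ 0.37849241 -0.00586507  0.24331684] lip [0.5283 0.0068 0.2204] scoop euler zyx [ 4.9  0.1 -0.1] q [-0.16 -0.31  1.67 -0.    1.77 -1.82]
(array([-78.8, 415.7,   2.3]), array([-0.13, -0.09, -0.02]))
```

Move back over the scoop's old spot, then look.

Call:
servo_tool(commands=[-0.01, 0.05, 0, 0, 0, 0, 0, -0.02, 0.105, 0, 0, 0, 0, 0, -0.03, 0.16, 0, 0, 0, 0, 0, -0.04, 0.215, 0, 0, 0, 0, 0, -0.051, 0.27, 0, 0, 0, 0, 0, -0.061, 0.325, 0, 0, 0, 0, 0, -0.071, 0.375, 0, 0, 0, 0, 0, -0.0788, 0.4157, 0.002, 0, 0, 0, 0, -0.0788, 0.4157, 0.002, 0, 0, 0, 0, -0.0788, 0.4157, 0.002, 0, 0, 0, 0])

```text
time: 51.95
tool_pos: [0.4224, 0.416, 0.2387]
ee_rot: [-3.138, -0.003, -3.056]
wrist_force: [-0.2, 0.5, -2.4]
width: 0.0177
finger_force: 30.0
```

```bash
python3 -c "
from h import *
t=snapshot('top');s=snapshot('scene');print(robot.get_obs()['tool_pos'])
for n,c in (('t',t),('s',s)):
  for k in ('chunk1','billet1','pot','bar1'):
    for d in spotter.trace(k,c)[:6]: print(n,k,round(d['conf'],2),d['box'],mrect(c,d['region'],.12)[:2])
a=cv2.resize(t['img'][175:245,275:355],(400,350),interpolation=cv2.INTER_CUBIC)
b=cv2.resize(s['img'][150:220,280:360],(400,350),interpolation=cv2.INTER_CUBIC)
c=cv2.resize(t['img'][100:300,110:430],(400,250));d=cv2.resize(s['img'][130:380,200:560],(400,250))
cv2.imwrite('pics/f1.png',np.vstack([np.hstack([a,b]),np.hstack([c,d])]))"
```

```text
[0.42219197 0.41496698 0.23949489]
t chunk1 0.65 [322.0, 216.0, 13.3, 5.9] [535.7 -17.3]
t chunk1 0.62 [301.0, 214.0, 14.6, 9.8] [532.8  31. ]
t chunk1 0.56 [317.6, 204.9, 17.1, 11.1] [557.3  -3.8]
t chunk1 0.5 [300.1, 204.5, 9.6, 12.8] [559.2  47. ]
t billet1 0.81 [309.0, 193.5, 19.9, 12.8] [587.4   7.4]
t billet1 0.61 [289.1, 181.9, 58.3, 58.4] [558.8  10.2]
t billet1 0.46 [309.7, 215.5, 14.0, 9.9] [535.4  14.2]
t pot 0.89 [287.8, 181.5, 58.4, 59.2] [559.7  11.9]
t bar1 0.69 [272.0, 216.5, 84.1, 13.9] [525.3 -66.9]
t bar1 0.48 [276.6, 193.5, 80.4, 9.6] [582.7 -70.2]
s billet1 0.49 [326.4, 189.5, 4.4, 7.6] [540.3   9.3]
s billet1 0.48 [306.7, 190.2, 6.8, 8.2] [572.3 -17.8]
s pot 0.61 [298.1, 170.8, 51.2, 49.1] [5.467e+02 4.000e-01]
s bar1 0.58 [284.6, 193.5, 58.3, 42.6] [627.  103.7]
s bar1 0.49 [341.1, 206.8, 17.5, 16.5] [572.2 115.2]
```

View pics/f1.png

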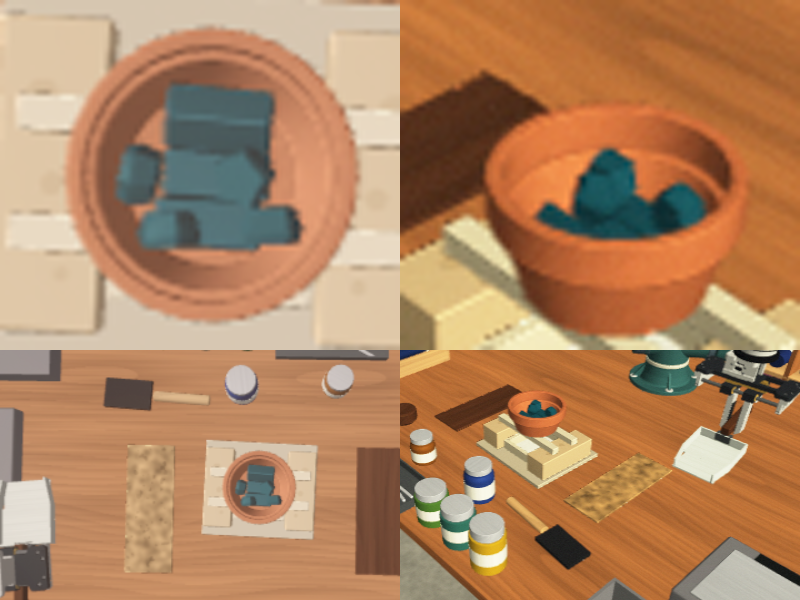

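Call:
servo_tool(commands=[0, 0, 0.05, 0, 0, 0, 0, 0, 0, 0.1, 0, 0, 0, 0, 0, 0, 0.15, 0, 0, 0, 0, 0, 0, 0.185, 0, 0, 0, 0, 0, 0, 0.2, 0, 0, 0, 0, 0, 0, 0.208, 0, 0, 0, 0, 0, 0, 0.21, 0, 0, 0, 0, 0, 0, 0.21, 0, 0, 0, 0])

```text
time: 53.45
tool_pos: [0.422, 0.4155, 0.0311]
ee_rot: [-3.142, 0.001, -3.056]
wrist_force: [-1.9, -0.4, -0.1]
width: 0.0177
finger_force: 30.0
```

Call:
servo_tool(commands=[0, 0, 0.001, 0, 0, 0, 0, 0, 0, 0.003, 0, 0, 0, 0, 0, 0, 0.003, 0, 0, 0, 0, 0, 0, 0.003, 0, 0, 0, 0])

```text
time: 53.95
tool_pos: [0.4213, 0.415, 0.0264]
ee_rot: [-3.14, -0.001, -3.056]
wrist_force: [-1.2, 0.5, 0.9]
width: 0.0174
finger_force: 30.0
```

Small force, essentially at bench height. Release and withdraw straight up.

Call:
servo_tool(commands=[0, 0, 0.0006, 0, 0, 0, 0, 0, 0, 0.0006, 0, 0, 0, 0.04, 0, 0, 0.0006, 0, 0, 0, 0.04, 0, 0, 0.0006, 0, 0, 0, 0.04, 0, 0, -0.04, 0, 0, 0, 0.05, 0, 0, -0.1, 0, 0, 0, 0.05, 0, 0, -0.15, 0, 0, 0, 0.05, 0.06, 0, -0.2, 0, 0, 0, 0.05, 0.09, 0, -0.2, 0, 0, 0, 0.05, 0.09, 0, -0.2, 0, 0, 0, 0.05])

```text
time: 55.2
tool_pos: [0.3302, 0.408, 0.2288]
ee_rot: [3.14, 0.001, -3.054]
wrist_force: [-0.1, 0.1, 0.9]
width: 0.05
finger_force: 0.0
```

```bash
python3 -c "
from h import *
t=snapshot('top');s=snapshot('scene');o=robot.get_obs();print(o['tool_pos'],o['width'])
for n,c in (('t',t),('s',s)):
  for k in ('scoop','chunk1','pot','jar1','block','paddle'):
    for d in spotter.trace(k,c)[:4]:
      if d['conf']>.4: print(n,k,round(d['conf'],2),np.round(d['box']),mrect(c,d['region'],.12 if k=='chunk1' else .025))
x=np.array([.5139,.4226,0]);q=R.from_euler('z',4.75,degrees=True)
print(proj(s,q.apply(np.array([[-158,0,45],[-58,-48,25],[-58,48,25],[58,-37,3],[58,37,3]])/1000)+x))
cv2.imwrite('pics/end.png',s['img'])"
```

```text
[0.33176072 0.40744816 0.22626952] 0.04967416007408613
t scoop 0.9 [136. 202.  46.  85.] [461.8 415.8 216.2 103.8   4.8]
t chunk1 0.67 [298. 204.   9.  11.] [559.2  47.   26.6  19.3   0.6]
t chunk1 0.62 [301. 216.  13.   9.] [532.8  31.   26.6  16.9 -89.5]
t chunk1 0.55 [326. 217.  10.   7.] [535.7 -17.3  26.6  16.9 -89.5]
t chunk1 0.42 [318. 203.  15.  12.] [558.5  -2.5  24.2  21.8   0.6]
t jar1 0.73 [140. 206.  38.  83.] [462.8 416.2 212.9  98.8   1.4]
t jar1 0.69 [292. 113.  26.  29.] [7.785e+02 5.160e+01 7.970e+01 6.590e+01 7.000e-01]
t jar1 0.66 [366. 112.  27.  28.] [ 785.5 -152.2   69.8   56.1  -44.3]
t block 0.64 [434. 137.  31.  31.] [ 721.8 -336.9   77.1   74.3  -89.4]
t paddle 0.88 [194. 120.  84.  28.] [749.5 230.  224.1  64.9  84.2]
s scoop 0.67 [433. 253.  62.  74.] [462.5 423.6 260.7 104.7   3.7]
s chunk1 0.52 [314. 184.  10.   9.] [542.  -17.8  47.4  27.1  45.6]
s chunk1 0.42 [319. 178.  10.  11.] [519.2 -29.5  29.3  21.9  47.3]
s pot 0.89 [298. 171.  49.  48.] [447.3 -95.3 245.9 158.6  48.1]
s pot 0.66 [208. 210.  28.  36.] [ 769.3 -171.   161.3   60.4   60. ]
s jar1 0.76 [255. 238.  26.  50.] [751.5  21.8 175.2  71.8  49.3]
s jar1 0.66 [206. 211.  30.  34.] [ 770.9 -171.9  160.    61.8   62.2]
s block 0.88 [190. 184.  26.  22.] [ 719.6 -334.1  115.6   70.7   57.8]
s block 0.7 [207. 211.  27.  35.] [ 768.4 -169.8  162.    58.8   58. ]
s paddle 0.8 [296. 278.  77.  71.] [759.3 238.8 236.4  69.1  83.4]
[[491.13536738 256.63503153]
 [452.28807236 274.11718396]
 [489.32037862 293.8526705 ]
 [430.04291118 309.34344484]
 [459.0376524  326.5619098 ]]
```

Scoop mask matches its original flat pose (461.8, 415.8, 4.8°). The four chunks read at the pot, and the bystanders are unmoved. Handing in.

```bash
python3 -c "
from bench import close_job
print(close_job())"
```

```text
the job is handed in; nothing more can be done
None
```

The job is handed in: bars and pot are set over the mould, all 3 billets and then all 4 chunks are in the pot, the empty scoop is flat on the bench where it started, and the last pictures show the jars, paddle and block in place; the judging result was not shown to me.

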